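Assemble two signal lights

ROBOT

A 7-joint arm with a two-finger parallel gripper is mounted at the origin on a cart in front of the work surface, level with it; the furniture and walls round the work are solid. World frame = base frame: x ahead of the robot, y to its left, z up, the work surface at z = 0. Lengths are in m, angles in rad, forces in N, time in s.
With the tool pointing down it reaches from about 0.4 to 0.925 m from the base axis. Payload 4.1 kg.
Tool frame: the origin (TCP) lies midway between the tips of the shut fingers; the grasp point (between the pads) lies 19 mm behind it (r.grip_point_offset is the distance from the TCP to the grasp point, in m); z points along the fingers, y is the line along which they close (so a half turn about z gives the same grasp; the last joint's range is limited). The gripper opens to 85 mm and grips with 20 to 120 N. Pads are 22 mm wide; open, the fingers measure 114 mm over their backs; the gripper's body (76 mm by 85 mm) begins 54 mm behind the grasp point. The pads swing forward as they close: fully open they stand 13 mm farther back than shut.
Start: joints at [1.049, 0.398, 0.045, 1.537, -0.019, 1.207, -0.051], TCP at [0.267, -0.593, 0.2] pointing down, gripper open.
Joint ranges: [-2.82, 2.82], [-0.49, 2.23], [-1.37, 1.46], [0, 2.46], [-1.36, 4.5], [0.23, 2], [-2.94, 2.94]. Speed limits (rad/s): [2.57, 2.57, 3.14, 3.14, 3.14, 3.14, 3.14].

INTERFACE

Orientations are given as a rotation vector (axis times angle).
In Python, from plant import state, imaging, r, masks_of gives the robot as it stands.
- The arm moves only by the tool drive_tool, never from a script. Its argument "targets" is a list of rows, each an object with "linear": the shift along the tool's x, y, z in cm, a list of three; "yaw": the turn about the tool's z in rad; "gripper": the opening, from 0 (shut) to 1 (fully open). In form: [{"linear": [tx, ty, tz], "yaw": yaw, "gripper": gripper}, ...]. A call has exactly 8 rows; each row is the pose to reach, as a shift and turn from the pose commanded when the call began, along the tool's axes at that moment; what a row does not reach only later rows make up. A row lasts 1/12 s, in which the tool goes at most 41.7 mm and 7.16 degrees, less where a joint would pass 70% of its speed; a pose out of reach is approached as far as the arm can. A call with a gripper value outside its range is refused whole. The fingers move at their own pace and stop on an object; the grip force is fixed at half the most. Time passes only in rows, so rows that repeat a pose let the fingers close, or fill a call up. It gives the time, the measured TCP pose, the force and the opening at its end, in the units of the state.
- state(): the state, without advancing time (a new reading comes with each control period).
- imaging.read_camera(name): name is "scene" or "top" or "wrist"; returns a dict with "color" (420x560x3 uint8, red, green, blue), "range_z" (420x560 float32, m along the optical axis (not along the pixel's ray), 0 where there is no reading), "fx", "fy", "cx", "cy" (pixels), "cam_to_world" (4x4, takes a point from camera to world coordinates); the wrist camera has in their place "hand_eye" (4x4, takes a point from camera to tool coordinates, whose origin is the TCP and whose axes are the flange's). Camera axes: x right, y up, looking along -z (the intrinsics and any distortion apply to the point x, -y, -z); pixel columns grow to the right and rows downward; lengths in m; the calibration is good to about 2 mm. A picture is of the moment at which its call begins: read the wrist's pose just before it.
- r.job_done(): hands the job in, once; it reports no verdict.
Trained networks look in the newest picture that a camera, given by its name, has taken for a name from the list of things; names that differ only in an ending like _2 or _b are one class to them, and where a whole thing is asked for, a point or a joint stands for the part that bears it (a point fixed in the world has none). Each returns a list of dicts, best first, with "p" (0 to 1); they miss things now and then, are a little off and sometimes report something else, mostly with a low value. They report only what shows in the picture. A call takes as long as a camera call. They do not tell look-alikes from the thing itself.
- masks_of(camera, query): "mask" (420x560 bool, what is visible of it) and "bbox" ([left, top, right, bottom] in pixels, round what is visible of it).
The state is a dict: "t": time; "joint_positions": joint angles; "dq": joint speeds; "joint_efforts": joint torques, N m; "ee_pos": TCP position; "orientation": TCP orientation; "ft_force": force on the tool from outside, world axes, zero at the start; "wrist_torque": the same for the moment, N m; "gripper_width": finger opening in m.
Only numpy, scipy, OpenCV 4.12 (cv2) and the standard library are available. Lean on these libraries where they do the work, as an engineer would, in place of code of your own. Each camera call takes 0.05 s, during which the arm holds its last target. There are 200 camera calls.

TASK

Put together the two signal lights by setting the loose lens modules onto the two feet, each fully home on the plug below it and upright: on the round light-grey foot green first, then amber, then the red dome on top; on the square black foot white first, then the blue dome on top. Let go of everything at the end, and leave the multimeter, the side cutters and the red screwdriver where they lie.

Things in the scene. Friction and masses are not known exactly. Their poses are not given: they have to be found in the camera images.
- green_tier_mid (a point): Green lens module, upright, 50 mm diameter: green ribbed lens, black collar below, flat top of that colour; 44 mm high plus a black plug in its middle (32 mm diameter, tapered tip, 7 mm high). Its open socket underneath (39 mm bore, 9 mm deep) drops loosely over the plug below, any yaw, no twist; seated modules repeat every 44 mm. 70 g. This point: on the axis, 25 mm above the underside; z up.
- amber_tier_mid (a point): Amber lens module, upright, 50 mm diameter: amber (yellow-orange) ribbed lens, black collar below, flat top of that colour; 44 mm high plus a black plug in its middle (32 mm diameter, tapered tip, 7 mm high). Its open socket underneath (39 mm bore, 9 mm deep) drops loosely over the plug below, any yaw, no twist; seated modules repeat every 44 mm. 70 g. This point: on the axis, 25 mm above the underside; z up.
- white_tier_mid (a point): White lens module, upright, 50 mm diameter: white ribbed lens, black collar below, flat top of that colour; 44 mm high plus a black plug in its middle (32 mm diameter, tapered tip, 7 mm high). Its open socket underneath (39 mm bore, 9 mm deep) drops loosely over the plug below, any yaw, no twist; seated modules repeat every 44 mm. 70 g. This point: on the axis, 25 mm above the underside; z up.
- red_dome_mid (a point): Red top module, upright, 50 mm diameter: red ribbed lens ending in a rounded dome of that colour (no plug), black collar below; 50 mm high in all, straight-sided up to 36 mm. Underneath the same open socket (39 mm bore, 9 mm deep) that drops loosely over a 32 mm plug, any yaw. 70 g. This point: on the axis, 25 mm above the underside; z up.
- blue_dome_mid (a point): Blue top module, upright, 50 mm diameter: blue ribbed lens ending in a rounded dome of that colour (no plug), black collar below; 50 mm high in all, straight-sided up to 36 mm. Underneath the same open socket (39 mm bore, 9 mm deep) that drops loosely over a 32 mm plug, any yaw. 70 g. This point: on the axis, 25 mm above the underside; z up.
- grey_foot_seat (a point): Light-grey foot with a round base plate (92 mm diameter, 8 mm thick, three screws), bolted to the bench: a column of 50 mm diameter with a flat shoulder 50 mm above the bench and a plug on it (32 mm diameter, tapered tip, 7 mm high). This point: on the column axis at the shoulder, where the first module's underside comes to rest (its own point is then 25 mm above this one); z up.
- black_foot_seat (a point): Black foot with a square base plate (80 x 80 mm, 8 mm thick, four screws), bolted to the bench: a column of 50 mm diameter with a flat shoulder 50 mm above the bench and a plug on it (32 mm diameter, tapered tip, 7 mm high). This point: on the column axis at the shoulder, where the first module's underside comes to rest (its own point is then 25 mm above this one); z up.
- multimeter: Grey and yellow multimeter lying on the bench, 162 x 80 x 48 mm; origin under its centre. Not part of the job: leave it.
- side_cutters: Side cutters with red handles lying on the bench, 58 x 127 x 15 mm; origin under the centre. Not part of the job: leave them.
- red_screwdriver: Screwdriver with a red handle lying on the bench on the robot's side of the work, 28 x 185 x 28 mm, long axis y; origin under its centre. Not part of the job: leave it.
Mind the look-alikes: they are no part of the job. Of the things that look like the part that bears green_tier_mid, the larger one is meant. Of the things that look like the part that bears blue_dome_mid, the larger one is meant.

How it is judged:
By the outcome, as a careful person would: the job done as asked, in the order asked, and still so for the second after the job is handed in, with the robot touching nothing.
It also fails if it takes over 99 s, if anything falls off the work surface, if the arm or the gripper's body presses on something with over 40 N, if the wrist force passes 120 N, or if a joint passes its speed limit or range.

## Working session

There is one attempt and no reset: what is moved stays moved. The work goes in short steps, Python scripts to look and compute and a tool call to move; the robot and the scene stay as the last step left them, time stands still between calls to the robot, and variables do not carry over. Pictures are saved under pics/ and viewed, on a budget of 14 in all, crops included, one or two more only if the job needs it, and the job is handed in when it is done.

Besides the shell and the picture viewer there is one more tool, called after "Request:" as name([rows], argument=value, ...), one row to a line, values as JSON. drive_tool: Moves the arm, as the interface text tells. Its arguments: {"type":"object","properties":{"targets":{"type":"array"}},"required":["targets"]}

```bash
mkdir -p pics; ls; cat > h.py <<'E'
import numpy as np, cv2
from plant import state, imaging, r, masks_of
from scipy.spatial.transform import Rotation as R
def cloud(c, T=None):
    z=c["range_z"]; v,u=np.mgrid[:z.shape[0],:z.shape[1]]
    P=np.stack([(u-c["cx"])/c["fx"]*z, -(v-c["cy"])/c["fy"]*z, -z, np.ones_like(z)],-1)
    W=P@(c["cam_to_world"] if T is None else T).T
    W[z==0]=np.nan
    return W[...,:3]
def save(c,n): cv2.imwrite(f"pics/{n}.png", c["color"][...,::-1])
E
python3 - <<'E'
from h import *
s=state(); print(s)
for cam in ["top","scene"]:
    c=imaging.read_camera(cam); save(c,cam+"0"); W=cloud(c)
    np.save(cam+"W.npy",W)
    print(cam,c["cam_to_world"].round(3).tolist(),c["fx"], [k for k in c])
    for q in ["green_tier_mid","amber_tier_mid","white_tier_mid","red_dome_mid","blue_dome_mid","grey_foot_seat","black_foot_seat","multimeter","side_cutters","red_screwdriver"]:
        for d in masks_of(cam,q):
            if d["p"]<.2: continue
            P=W[d["mask"]]; P=P[~np.isnan(P[:,0])]
            if len(P)<5: print(q,d["bbox"]);continue
            print(q,round(d["p"],2),d["bbox"],"med",np.median(P,0).round(3),"lo",np.percentile(P,3,0).round(3),"hi",np.percentile(P,97,0).round(3))
E
```

```text
pics
{'t': 0.0, 'joint_positions': array([ 1.0489989 ,  0.39919561,  0.04503841,  1.53788292, -0.01869556,
        1.20686679, -0.05070895]), 'dq': array([-0.002105  , -0.00083576, -0.00153615,  0.00084411,  0.00020466,
        0.00047046, -0.00085774]), 'joint_efforts': array([-3.81655800e-04, -4.75121820e+01,  1.36440866e+00, -2.54215765e+01,
        1.14107440e-02,  9.41237697e-03,  1.11970188e-06]), 'ee_pos': array([ 0.26643414, -0.59213274,  0.19865997]), 'orientation': array([-3.06980992e+00, -6.58958327e-01,  8.49674334e-04]), 'ft_force': array([0.56306006, 0.52300383, 0.4559856 ]), 'wrist_torque': array([-0.04937818, -0.03410203, -0.07129172]), 'gripper_width': 0.08551403871200092}
top [[-0.028, 0.981, -0.192, 0.377], [-0.999, -0.032, -0.02, -0.155], [-0.026, 0.191, 0.981, 0.984], [0.0, 0.0, 0.0, 1.0]] 479.2489838241506 ['color', 'range_z', 'fx', 'fy', 'cx', 'cy', 'cam_to_world']
green_tier_mid 0.74 [241.3, 249.3, 264.5, 277.1] med [ 0.456 -0.076  0.046] lo [ 0.436 -0.095  0.036] hi [ 0.477 -0.054  0.053]
green_tier_mid 0.72 [331.3, 128.9, 390.6, 161.0] med [ 0.713 -0.307  0.
[... 2959 characters left out ...]
.9] med [0.471 0.074 0.012] lo [0.44  0.024 0.002] hi [0.519 0.104 0.058]
black_foot_seat 0.66 [312.1, 180.1, 347.0, 207.1] med [ 0.51  -0.338  0.013] lo [ 0.473 -0.398  0.001] hi [ 0.56  -0.309  0.058]
black_foot_seat 0.4 [259.9, 220.3, 280.9, 247.7] med [ 0.548 -0.114  0.038] lo [ 0.533 -0.15   0.003] hi [ 0.574 -0.102  0.053]
multimeter 0.86 [114.6, 224.2, 192.3, 277.8] med [0.729 0.079 0.036] lo [0.668 0.033 0.005] hi [0.819 0.108 0.044]
side_cutters 0.52 [244.6, 177.1, 278.1, 197.8] med [ 0.708 -0.302  0.011] lo [ 0.673 -0.352  0.002] hi [ 0.722 -0.242  0.016]
red_screwdriver 0.59 [324.9, 249.2, 368.1, 299.4] med [ 0.348 -0.069  0.024] lo [ 0.339 -0.136  0.009] hi [ 0.364 -0.029  0.029]
```

```bash
python3 - <<'E'
from h import *
W=np.load("topW.npy"); im=cv2.imread("pics/top0.png"); 
cv2.imwrite("pics/top0c.png",cv2.resize(im[70:345,130:450],(800,688))[:600])
S=np.load("sceneW.npy")
def circ(P):
    # centre of min enclosing circle after trimming outliers
    Q=P[:,:2]; m=np.median(Q,0); Q=Q[np.linalg.norm(Q-m,axis=1)<.04]
    c,rad=cv2.minEnclosingCircle((Q*1000).astype(np.float32)); return np.round(c,1),round(rad,1),len(Q)
g={"green":(.456,-.076),"amber":(.663,-.074),"white":(.556,-.127),"red":(.444,-.199),"blue":(.647,-.186),"grey":(.476,.060),"black":(.515,-.355),"sgreen":(.526,-.214),"sblue":(.739,-.174)}
for k,c in g.items():
    for n,C in [("top",W),("scene",S)]:
        P=C[~np.isnan(C[...,0])]; P=P[np.linalg.norm(P[:,:2]-c,axis=1)<.034]
        P=P[P[:,2]>.02]; zt=np.percentile(P[:,2],98)
        a=P[P[:,2]>zt-.003]; b=P[P[:,2]>zt-.012]
        print(k,n,"zt",zt.round(4),"top",a.mean(0).round(4)[:2],circ(a),"rim",circ(b))
E
```

```text
green top zt 0.0538 top [ 0.4576 -0.0738] (array([458. , -73.5]), 15.2, 95) rim (array([458.2, -74. ]), 24.8, 479)
green scene zt 0.0536 top [ 0.4558 -0.071 ] (array([455.8, -71.2]), 15.3, 87) rim (array([456.2, -73. ]), 26.4, 298)
amber top zt 0.0537 top [ 0.6672 -0.072 ] (array([667.6, -72.7]), 15.0, 105) rim (array([667.8, -72. ]), 25.0, 435)
amber scene zt 0.0533 top [ 0.6643 -0.0701] (array([665. , -70.9]), 15.2, 69) rim (array([666.1, -70.3]), 26.1, 227)
white top zt 0.0544 top [ 0.5587 -0.1271] (array([ 558.1, -127. ]), 14.3, 86) rim (array([ 558.9, -127.1]), 24.9, 445)
white scene zt 0.0532 top [ 0.5564 -0.1248] (array([ 556.6, -125. ]), 15.0, 78) rim (array([ 558.3, -126.1]), 27.1, 233)
red top zt 0.0523 top [ 0.4458 -0.1993] (array([ 447.8, -199.1]), 18.7, 139) rim (array([ 446.1, -199.4]), 23.9, 464)
red scene zt 0.0517 top [ 0.4433 -0.1971] (array([ 442.8, -197.5]), 18.2, 93) rim (array([ 443.7, -196.8]), 23.4, 226)
blue top zt 0.0525 top [ 0.6506 -0.1856] (array([ 650.9, -186.9]), 19.6, 116) rim (array([ 650.5, -186.7]), 23.8, 399)
blue scene zt 0.0524 top [ 0.6481 -0.18
[... 331 characters left out ...]
p [ 0.5216 -0.3555] (array([ 521.6, -354.9]), 14.7, 106) rim (array([ 521.3, -354.5]), 25.1, 489)
black scene zt 0.0591 top [ 0.5185 -0.352 ] (array([ 518. , -354.5]), 15.8, 49) rim (array([ 518.8, -353.3]), 26.1, 169)
sgreen top zt 0.0363 top [ 0.5274 -0.2138] (array([ 525.6, -214. ]), 11.4, 53) rim (array([ 527.8, -213.7]), 16.5, 211)
sgreen scene zt 0.0362 top [ 0.525  -0.2117] (array([ 524.2, -212.1]), 10.7, 28) rim (array([ 524. , -212.5]), 18.1, 104)
sblue top zt 0.0419 top [ 0.7427 -0.1737] (array([ 743.4, -172.8]), 15.6, 53) rim (array([ 743.2, -173.8]), 18.7, 236)
sblue scene zt 0.0407 top [ 0.7404 -0.1717] (array([ 740. , -171.6]), 15.6, 45) rim (array([ 740.8, -171.9]), 18.1, 107)
```

View pics/top0c.png

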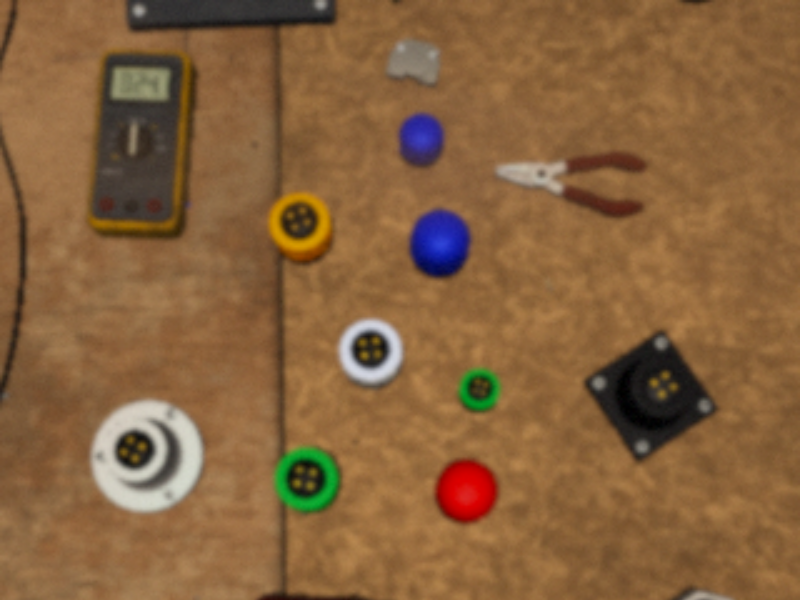

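```bash
cat >> h.py <<'E'
def go(xyz, yawdeg=0, cmd=None):
    """cm shift in current tool axes to reach world xyz; yaw so tool x at yawdeg world"""
    s=state(); Rm=R.from_rotvec(s["orientation"]).as_matrix()
    d=Rm.T@(np.array(xyz)-s["ee_pos"])*100
    a=np.degrees(np.arctan2(Rm[1,0],Rm[0,0]))
    print("t",round(s["t"],2),"pos",s["ee_pos"].round(4),"xang",a.round(2),"tilt z",Rm[:,2].round(4),"w",round(s["gripper_width"],4),"F",s["ft_force"].round(1),"-> linear",d.round(2),"yaw",np.radians(a-yawdeg).round(3))
E
python3 - <<'E'
from h import *
go((.558,-.127,.20)); go((.558,-.127,.15))
W=np.load("topW.npy");P=W[~np.isnan(W[...,0])]
Q=P[(P[:,2]>.07)]; print(len(Q), Q.min(0) if len(Q) else 0, Q.max(0) if len(Q) else 0)
for x in np.arange(.2,.9,.1):
  print(x.round(1),[round(float(Q[(abs(Q[:,0]-x)<.05)&(abs(Q[:,1]-y)<.05)][:,2].max(initial=0)),2) for y in np.arange(-.6,.3,.1)])
E
```

```text
t 1.1 pos [ 0.2667 -0.5928  0.1998] xang 24.23 tilt z [ 0.e+00 -1.e-04 -1.e+00] w 0.0852 F [-0.6 -0.   0.3] -> linear [ 4.568e+01 -3.052e+01 -3.000e-02] yaw 0.423
t 1.1 pos [ 0.2667 -0.5928  0.1998] xang 24.23 tilt z [ 0.e+00 -1.e-04 -1.e+00] w 0.0852 F [-0.6 -0.   0.3] -> linear [ 45.68 -30.52   4.97] yaw 0.423
3396 [0.17700578 0.07610844 0.07000369] [0.95593923 0.38576555 0.1282485 ]
0.2 [0.0, 0.0, 0.0, 0.0, 0.0, 0.0, 0.0, 0.13, 0.13]
0.3 [0.0, 0.0, 0.0, 0.0, 0.0, 0.0, 0.0, 0.13, 0.13]
0.4 [0.0, 0.0, 0.0, 0.0, 0.0, 0.0, 0.0, 0.1, 0.1]
0.5 [0.0, 0.0, 0.0, 0.0, 0.0, 0.0, 0.0, 0.0, 0.0]
0.6 [0.0, 0.0, 0.0, 0.0, 0.0, 0.0, 0.0, 0.0, 0.0]
0.7 [0.0, 0.0, 0.0, 0.0, 0.0, 0.0, 0.0, 0.0, 0.0]
0.8 [0.0, 0.0, 0.0, 0.0, 0.0, 0.0, 0.0, 0.0, 0.0]
```

Request:
drive_tool([
  {"linear":[3.5,-2.3,0],"yaw":0.06,"gripper":1},
  {"linear":[7,-4.6,0],"yaw":0.12,"gripper":1},
  {"linear":[10.5,-7,0],"yaw":0.18,"gripper":1},
  {"linear":[14,-9.3,0],"yaw":0.24,"gripper":1},
  {"linear":[17.5,-11.6,0],"yaw":0.3,"gripper":1},
  {"linear":[21,-14,0],"yaw":0.36,"gripper":1},
  {"linear":[24.5,-16.3,1],"yaw":0.423,"gripper":1},
  {"linear":[28,-18.6,2],"yaw":0.423,"gripper":1},
])

```text
t: 1.77
ee_pos: [0.4445, -0.311, 0.1817]
orientation: [3.14, -0.004, 0.004]
ft_force: [-0.0, 0.1, -0.1]
gripper_width: 0.0852
```

```bash
python3 - <<'E'
from h import *
go((.558,-.127,.15))
W=np.load("topW.npy");P=W[~np.isnan(W[...,0])]
Q=P[(P[:,2]>.015)&(P[:,1]>.0)&(P[:,0]<.7)]
for x in np.arange(.28,.66,.04):
  print(x.round(2),[round(float(Q[(abs(Q[:,0]-x)<.02)&(abs(Q[:,1]-y)<.015)][:,2].max(initial=0)),2) for y in np.arange(0,.4,.03)])
im=cv2.imread("pics/scene0.png"); cv2.imwrite("pics/scene0c.png",cv2.resize(im[150:400,60:420],(800,556)))
E
```

```text
t 1.77 pos [ 0.4445 -0.311   0.1817] xang -0.13 tilt z [ 0.0023 -0.0016 -1.    ] w 0.0852 F [-0.   0.1 -0.1] -> linear [ 11.3  -18.43   3.17] yaw -0.002
0.28 [0.0, 0.0, 0.03, 0.13, 0.13, 0.13, 0.02, 0.0, 0.0, 0.0, 0.0, 0.0, 0.0, 0.0]
0.32 [0.0, 0.0, 0.0, 0.13, 0.13, 0.13, 0.0, 0.0, 0.0, 0.0, 0.0, 0.0, 0.0, 0.0]
0.36 [0.0, 0.0, 0.0, 0.09, 0.1, 0.1, 0.0, 0.0, 0.0, 0.0, 0.0, 0.0, 0.0, 0.0]
0.4 [0.0, 0.0, 0.0, 0.0, 0.0, 0.0, 0.0, 0.0, 0.0, 0.0, 0.0, 0.0, 0.0, 0.0]
0.44 [0.0, 0.0, 0.05, 0.0, 0.0, 0.0, 0.0, 0.0, 0.0, 0.0, 0.0, 0.0, 0.0, 0.0]
0.48 [0.0, 0.06, 0.06, 0.05, 0.0, 0.0, 0.0, 0.0, 0.0, 0.0, 0.0, 0.0, 0.0, 0.0]
0.52 [0.0, 0.05, 0.05, 0.05, 0.0, 0.0, 0.0, 0.0, 0.0, 0.0, 0.0, 0.0, 0.0, 0.0]
0.56 [0.0, 0.0, 0.0, 0.0, 0.0, 0.0, 0.0, 0.0, 0.0, 0.0, 0.0, 0.0, 0.0, 0.0]
0.6 [0.0, 0.0, 0.0, 0.0, 0.0, 0.0, 0.0, 0.0, 0.0, 0.0, 0.0, 0.0, 0.0, 0.0]
0.64 [0.0, 0.0, 0.0, 0.0, 0.0, 0.0, 0.0, 0.0, 0.0, 0.0, 0.0, 0.0, 0.0, 0.0]
```

View pics/scene0c.png

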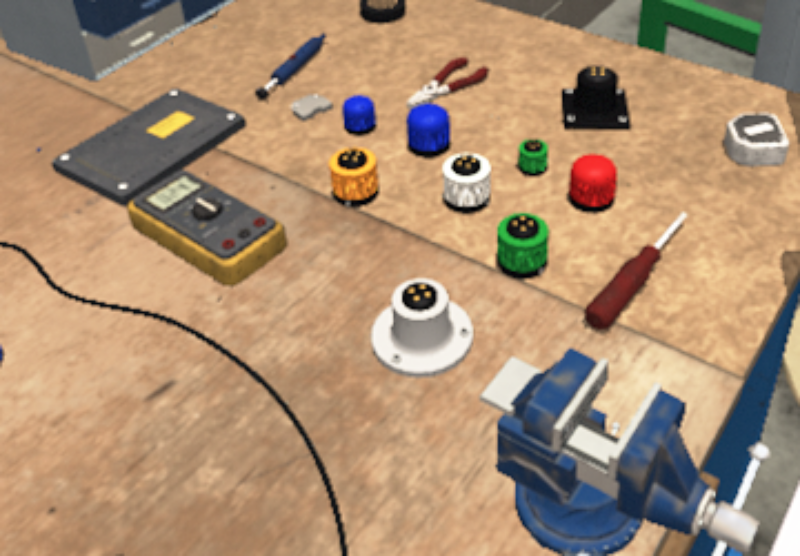

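Request:
drive_tool([
  {"linear":[2,-3.2,0.5],"yaw":0,"gripper":1},
  {"linear":[4,-6.5,1],"yaw":0,"gripper":1},
  {"linear":[6,-9.8,2],"yaw":0,"gripper":1},
  {"linear":[8,-13,3],"yaw":0,"gripper":1},
  {"linear":[10,-16.3,3],"yaw":0,"gripper":1},
  {"linear":[11.2,-18.2,3],"yaw":0,"gripper":1},
  {"linear":[11.2,-18.2,3],"yaw":0,"gripper":1},
  {"linear":[11.2,-18.2,3],"yaw":0,"gripper":1},
])

```text
t: 2.43
ee_pos: [0.5557, -0.1288, 0.1509]
orientation: [-3.141, -0.006, -0.0]
ft_force: [0.2, -1.5, 0.3]
gripper_width: 0.0855
```

```bash
cat >> h.py <<'E'
def wrist(q, n=None, lo=.02, near=None, pr=True):
    s=state(); T=np.eye(4); T[:3,:3]=R.from_rotvec(s["orientation"]).as_matrix(); T[:3,3]=s["ee_pos"]
    c=imaging.read_camera("wrist"); W=cloud(c,T@c["hand_eye"])
    if n: save(c,n)
    P=W[~np.isnan(W[...,0])]; P=P[(P[:,2]>lo)&(np.linalg.norm(P[:,:2]-near,axis=1)<.034)]
    zt=np.percentile(P[:,2],98)
    for h in (.003,.012):
        Q=P[P[:,2]>zt-h]; cc,rad=cv2.minEnclosingCircle((Q[:,:2]*1000).astype(np.float32))
        print(q,"zt",zt.round(4),"mean",Q.mean(0).round(4)[:2],"circ",np.round(cc,1),round(rad,1),len(Q))
E
python3 - <<'E'
from h import *
go((.558,-.127,.15)); wrist("white","w1",near=(.558,-.127)); go((.558,-.1265,.008))
print(imaging.read_camera("wrist")["hand_eye"].round(3))
E
```

```text
t 2.43 pos [ 0.5557 -0.1288  0.1509] xang 0.2 tilt z [ 0.e+00  1.e-04 -1.e+00] w 0.0855 F [ 0.2 -1.5  0.3] -> linear [ 0.23 -0.18  0.09] yaw 0.004
white zt 0.2808 mean [ 0.5764 -0.1291] circ [ 574.1 -129.4] 26.0 2280
white zt 0.2808 mean [ 0.5733 -0.1278] circ [ 567.5 -127.9] 32.1 8669
t 2.48 pos [ 0.5549 -0.131   0.1508] xang 0.01 tilt z [-5.e-04 -9.e-04 -1.e+00] w 0.0856 F [-0.1 -1.  -0.7] -> linear [ 0.32 -0.46 14.28] yaw 0.0
[[ 0.     0.952  0.307  0.08 ]
 [ 1.    -0.001  0.001  0.   ]
 [ 0.001  0.307 -0.952 -0.173]
 [ 0.     0.     0.     1.   ]]
```

View pics/w1.png

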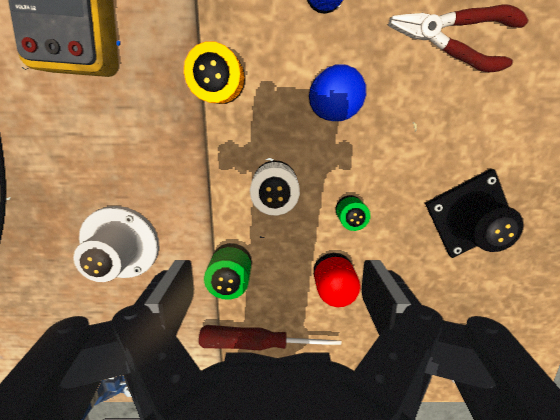

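```bash
cat >> h.py <<'E'
def wcl():
    s=state(); T=np.eye(4); T[:3,:3]=R.from_rotvec(s["orientation"]).as_matrix(); T[:3,3]=s["ee_pos"]
    c=imaging.read_camera("wrist"); return cloud(c,T@c["hand_eye"]),c,s
def meas(W,near,hi,lo=.02):
    """centre (mm) of plug/dome top, and of the 50 mm rim"""
    P=W[~np.isnan(W[...,0])]; P=P[(P[:,2]>lo)&(P[:,2]<hi)&(np.linalg.norm(P[:,:2]-near,axis=1)<.034)]
    zt=np.percentile(P[:,2],98); o=[zt*1000]
    for h in (.003,.012):
        Q=P[P[:,2]>zt-h]; cc,rad=cv2.minEnclosingCircle((Q[:,:2]*1000).astype(np.float32)); o+=[*cc,rad]
    return o
E
python3 - <<'E'
from h import *
g={"green":(.457,-.073),"amber":(.667,-.071),"white":(.558,-.127),"red":(.445,-.199),"blue":(.650,-.186),"grey":(.483,.060),"black":(.520,-.354)}
A={k:[] for k in g}; p=[]
for i in range(4):
    W,c,s=wcl(); p.append(s["ee_pos"])
    for k in g: A[k].append(meas(W,g[k],.075))
print(np.mean(p,0),np.std(p,0))
for k in g: print(k,np.mean(A[k],0).round(1),np.std(A[k],0).round(1))
E
```

```text
[ 0.55435633 -0.13239748  0.15091194] [7.21682860e-05 2.15454085e-04 4.60431889e-05]
green [ 51.1 459.5 -73.3  15.6 458.8 -73.6  25.4] [0.  0.1 0.2 0.1 0.2 0.2 0.1]
amber [ 51.5 667.9 -71.3  15.4 668.1 -71.   25.1] [0.  0.1 0.1 0.1 0.2 0.1 0.1]
white [  51.3  560.1 -126.3   15.4  559.6 -126.4   25. ] [0.  0.2 0.1 0.1 0.  0.1 0. ]
red [  49.5  447.3 -198.7   18.8  447.5 -198.6   24.1] [0.  0.1 0.3 0.2 0.3 0.1 0.2]
blue [  49.9  651.6 -185.3   19.   651.8 -185.5   24.2] [0.1 0.2 0.4 0.3 0.2 0.1 0.1]
grey [ 57.2 485.   59.4  15.8 484.7  59.7  25.6] [0.  0.2 0.  0.2 0.3 0.2 0.2]
black [  56.8  522.5 -353.1   15.9  522.3 -353.9   25.5] [0.  0.1 0.4 0.2 0.2 0.2 0.2]
```

```bash
python3 - <<'E'
from h import *
go((.5599,-.1263,.07))
E
```

```text
t 2.73 pos [ 0.5545 -0.1322  0.151 ] xang -0.16 tilt z [-1.e-04 -7.e-04 -1.e+00] w 0.0852 F [0.7 0.8 0.2] -> linear [ 0.54 -0.59  8.1 ] yaw -0.003
```

Request:
drive_tool([
  {"linear":[0.5,-0.6,2.7],"yaw":0,"gripper":1},
  {"linear":[0.5,-0.6,5.4],"yaw":0,"gripper":1},
  {"linear":[0.5,-0.6,7.5],"yaw":0,"gripper":1},
  {"linear":[0.5,-0.6,8],"yaw":0,"gripper":1},
  {"linear":[0.5,-0.6,8],"yaw":0,"gripper":1},
  {"linear":[0.5,-0.6,8],"yaw":0,"gripper":1},
  {"linear":[0.5,-0.6,8],"yaw":0,"gripper":1},
  {"linear":[0.5,-0.6,8],"yaw":0,"gripper":1},
])

```text
t: 3.4
ee_pos: [0.5614, -0.125, 0.0726]
orientation: [3.141, -0.001, 0.005]
ft_force: [-0.4, 0.1, -0.5]
gripper_width: 0.0856
```

```bash
python3 - <<'E'
from h import *
go((.5599,-.1263,.008))
E
```

```text
t 3.4 pos [ 0.5614 -0.125   0.0726] xang -0.03 tilt z [ 3.2e-03 -7.0e-04 -1.0e+00] w 0.0856 F [-0.4  0.1 -0.5] -> linear [-0.17  0.13  6.46] yaw -0.001
```

Request:
drive_tool([
  {"linear":[-0.1,0.1,2.5],"yaw":0,"gripper":1},
  {"linear":[-0.1,0.1,5],"yaw":0,"gripper":1},
  {"linear":[-0.1,0.1,6.3],"yaw":0,"gripper":1},
  {"linear":[-0.1,0.1,6.3],"yaw":0,"gripper":1},
  {"linear":[-0.1,0.1,6.3],"yaw":0,"gripper":0.3},
  {"linear":[-0.1,0.1,6.3],"yaw":0,"gripper":0.3},
  {"linear":[-0.1,0.1,6.3],"yaw":0,"gripper":0.3},
  {"linear":[-0.1,0.1,6.3],"yaw":0,"gripper":0.3},
])

```text
t: 4.07
ee_pos: [0.5619, -0.1261, 0.0111]
orientation: [3.14, -0.001, 0.008]
ft_force: [-1.9, 2.6, 16.7]
gripper_width: 0.0387
```

```bash
python3 - <<'E'
from h import *
go((.5599,-.1263,.008))
E
```

```text
t 4.07 pos [ 0.5619 -0.1261  0.0111] xang -0.03 tilt z [ 0.0053 -0.0012 -1.    ] w 0.0387 F [-1.9  2.6 16.7] -> linear [-0.2   0.02  0.3 ] yaw -0.001
```

```bash
python3 - <<'E'
from h import *
c=imaging.read_camera("wrist"); save(c,"w2"); go((.5599,-.1263,.008))
E
```

```text
t 4.12 pos [ 0.5628 -0.1258  0.0119] xang -0.01 tilt z [ 0.0068 -0.0012 -1.    ] w 0.0307 F [-3.5 -8.8 22.8] -> linear [-0.29  0.05  0.39] yaw -0.0
```

View pics/w2.png

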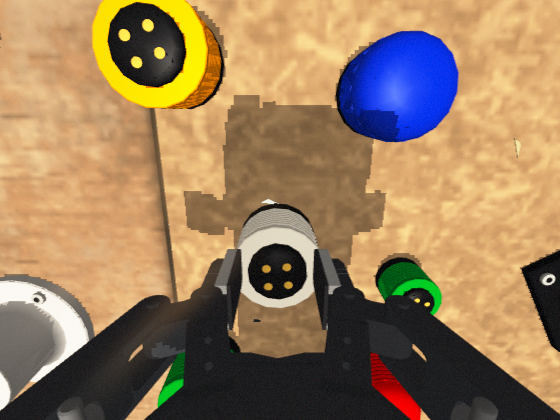

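```bash
python3 - <<'E'
from h import *
W,c,s=wcl(); print(s["ee_pos"].round(4),s["gripper_width"],s["ft_force"].round(1))
print(np.round(meas(W,(.560,-.126),.056,lo=.03),1))
for (u,v) in [(275,272),(275,303),(275,240),(240,270),(314,270),(232,255),(230,275),(230,300),(230,320),(322,255),(322,275),(322,300),(322,320),(205,280),(345,280)]:
    print((u,v),W[v,u].round(4))
m=masks_of("wrist","white_tier_mid")[0]; print(m["bbox"],m["p"])
E
```

```text
[ 0.5628 -0.1258  0.0119] 0.030678344379822683 [-3.5 -8.8 22.8]
[  54.2  570.5 -126.4   29.   564.4 -126.3   29.6]
(275, 272) [ 0.5622 -0.1249  0.0499]
(275, 303) [ 0.5381 -0.1248  0.0429]
(275, 240) [ 0.5777 -0.1248  0.0437]
(240, 270) [ 0.575  -0.1094  0.0701]
(314, 270) [ 0.5746 -0.1425  0.0694]
(232, 255) [ 0.5461 -0.0941 -0.001 ]
(230, 275) [ 0.5745 -0.1054  0.0735]
(230, 300) [ 0.5755 -0.1085  0.0929]
(230, 320) [ 0.5809 -0.1115  0.1106]
(322, 255) [ 0.5751 -0.148   0.0559]
(322, 275) [ 0.5744 -0.1455  0.0734]
(322, 300) [ 0.5757 -0.1426  0.0931]
(322, 320) [ 0.5806 -0.1398  0.1102]
(205, 280) [ 0.5261 -0.0736 -0.0007]
(345, 280) [ 0.5261 -0.1753 -0.0006]
[240.4, 203.2, 317.2, 309.2] 0.61
```

Request:
drive_tool([
  {"linear":[0,0,0],"yaw":0,"gripper":0.8},
  {"linear":[0,0,0],"yaw":0,"gripper":0.8},
  {"linear":[0,0,0],"yaw":0,"gripper":0.8},
  {"linear":[0,0,0.2],"yaw":0,"gripper":0.8},
  {"linear":[0,0,0.4],"yaw":0,"gripper":0.8},
  {"linear":[0,0,0.4],"yaw":0,"gripper":0.8},
  {"linear":[0,0,0.4],"yaw":0,"gripper":0.8},
  {"linear":[0,0,0.4],"yaw":0,"gripper":0.8},
])

```text
t: 4.88
ee_pos: [0.5589, -0.1255, 0.0036]
orientation: [3.142, -0.0, -0.001]
ft_force: [0.5, -0.5, -1.1]
gripper_width: 0.0682
```

```bash
python3 - <<'E'
from h import *
W,c,s=wcl()
go((.5599,-.1263,.004)); print(np.round(meas(W,(.560,-.126),.056,lo=.03),1))
E
```

```text
t 4.93 pos [ 0.559  -0.1255  0.0037] xang -0.01 tilt z [-3.e-04 -0.e+00 -1.e+00] w 0.0682 F [-0.2 -0.4  0.6] -> linear [ 0.09  0.08 -0.03] yaw -0.0
[  51.1  560.1 -126.    33.9  560.5 -126.    34. ]
```

Request:
drive_tool([
  {"linear":[0.1,0.1,0],"yaw":0,"gripper":0.54},
  {"linear":[0.1,0.1,0],"yaw":0,"gripper":0.54},
  {"linear":[0.1,0.1,0],"yaw":0,"gripper":0.54},
  {"linear":[0.1,0.1,0],"yaw":0,"gripper":0.54},
  {"linear":[0.1,0.1,0],"yaw":0,"gripper":0.54},
  {"linear":[0.1,0.1,0],"yaw":0,"gripper":0.54},
  {"linear":[0.1,0.1,0],"yaw":0,"gripper":0.54},
  {"linear":[0.1,0.1,0],"yaw":0,"gripper":0.54},
])

```text
t: 5.6
ee_pos: [0.5604, -0.1268, 0.0045]
orientation: [3.141, -0.0, 0.001]
ft_force: [-1.1, -0.1, 5.3]
gripper_width: 0.0473
```

```bash
cat >> h.py <<'E'
def pads(W,s):
    for v in (255,275,300): print([W[v,u].round(4).tolist() for u in (228,232,236,240,312,316,320,324)])
E
python3 - <<'E'
from h import *
W,c,s=wcl(); go((.5599,-.1263,.004)); pads(W,s)
E
```

```text
t 5.65 pos [ 0.5604 -0.1267  0.0045] xang -0.02 tilt z [ 6.e-04 -4.e-04 -1.e+00] w 0.0473 F [-0.7  0.3  5.4] -> linear [-0.05 -0.04  0.05] yaw -0.0
[[0.5728, -0.1027, 0.0478], [0.5694, -0.1036, 0.0413], [0.5704, -0.106, 0.0433], [0.5703, -0.108, 0.0431], [0.5703, -0.1449, 0.043], [0.5702, -0.147, 0.0428], [0.5705, -0.1489, 0.0435], [0.5716, -0.1506, 0.0456]]
[[0.5662, -0.1036, 0.0555], [0.5594, -0.1036, 0.0444], [0.559, -0.1055, 0.0436], [0.5588, -0.1076, 0.0433], [0.5584, -0.1453, 0.0427], [0.5588, -0.1474, 0.0433], [0.5591, -0.1494, 0.0437], [0.5615, -0.1507, 0.0478]]
[[0.5548, -0.1036, 0.0591], [0.5123, -0.0948, 0.0], [0.5114, -0.0975, -0.0012], [0.5119, -0.1004, -0.0006], [0.5119, -0.1519, -0.0006], [0.5117, -0.1548, -0.0009], [0.5116, -0.1577, -0.001], [0.5112, -0.1607, -0.0015]]
```

Request:
drive_tool([
  {"linear":[0,0,0],"yaw":0,"gripper":0.52},
  {"linear":[0,0,-0.5],"yaw":0,"gripper":0.52},
  {"linear":[0,0,-1.5],"yaw":0,"gripper":0.52},
  {"linear":[0,0,-3],"yaw":0,"gripper":0.52},
  {"linear":[0,0,-5],"yaw":0,"gripper":0.52},
  {"linear":[0,0,-7],"yaw":0,"gripper":0.52},
  {"linear":[0,0,-8],"yaw":0,"gripper":0.52},
  {"linear":[0,0,-8],"yaw":0,"gripper":0.52},
])

```text
t: 6.32
ee_pos: [0.5624, -0.1268, 0.0868]
orientation: [3.14, -0.0, 0.009]
ft_force: [0.5, -0.0, -0.3]
gripper_width: 0.0465
```

```bash
cat >> h.py <<'E'
def held(W,s):
    """module in hand: plug/lens top relative to TCP (tool x fwd ~ world x, world axes), mm"""
    P=W[~np.isnan(W[...,0])]-s["ee_pos"]; P=P[(abs(P[:,1])<.0225)&(abs(P[:,0])<.035)&(P[:,2]>.02)&(P[:,2]<.06)]*1000
    zt=np.percentile(P[:,2],97); Q=P[(P[:,2]>zt-3)&(abs(P[:,1])<17)]
    cc,rad=cv2.minEnclosingCircle(Q[:,:2].astype(np.float32)); print("held zt",zt.round(1),"top c",np.round(cc,1),round(rad,1),"mean",Q.mean(0).round(1),"x range",np.percentile(P[abs(P[:,1])<5][:,0],[1,99]).round(1))
E
python3 - <<'E'
from h import *
W,c,s=wcl(); go((.5224,-.3536,.12)); held(W,s); save(c,"w3")
E
```

```text
t 6.37 pos [ 0.5611 -0.1266  0.0851] xang -0.01 tilt z [ 2.7e-03 -6.0e-04 -1.0e+00] w 0.0468 F [ 0.5  0.6 -1.2] -> linear [-3.85 22.7  -3.49] yaw -0.0
held zt 46.2 top c [-0.6 -0.5] 15.6 mean [ 0.5 -0.4 45.2] x range [-24.8  23.9]
```

View pics/w3.png

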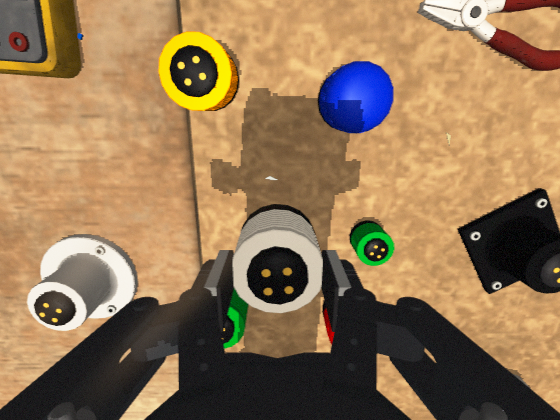

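Request:
drive_tool([
  {"linear":[-0.5,3,-0.5],"yaw":0,"gripper":0.52},
  {"linear":[-1,6,-0.5],"yaw":0,"gripper":0.52},
  {"linear":[-1.6,9.5,-0.5],"yaw":0,"gripper":0.52},
  {"linear":[-2.2,13,-0.5],"yaw":0,"gripper":0.52},
  {"linear":[-2.8,16.5,-0.5],"yaw":0,"gripper":0.52},
  {"linear":[-3.4,20,-0.5],"yaw":0,"gripper":0.52},
  {"linear":[-3.8,22,-0.5],"yaw":0,"gripper":0.52},
  {"linear":[-3.8,22.7,-0.5],"yaw":0,"gripper":0.52},
])

```text
t: 7.03
ee_pos: [0.5183, -0.3587, 0.087]
orientation: [3.14, -0.011, -0.006]
ft_force: [-0.7, 0.1, -0.3]
gripper_width: 0.0465
```

Request:
drive_tool([
  {"linear":[0,0,0],"yaw":0,"gripper":0.52},
  {"linear":[0,0,0],"yaw":0,"gripper":0.52},
  {"linear":[0,0,0],"yaw":0,"gripper":0.52},
  {"linear":[0,0,0],"yaw":0,"gripper":0.52},
  {"linear":[0,0,0],"yaw":0,"gripper":0.52},
  {"linear":[0,0,0],"yaw":0,"gripper":0.52},
  {"linear":[0,0,0],"yaw":0,"gripper":0.52},
  {"linear":[0,0,0],"yaw":0,"gripper":0.52},
])

```text
t: 7.7
ee_pos: [0.5222, -0.3531, 0.089]
orientation: [3.141, 0.001, 0.0]
ft_force: [0.7, 0.5, -0.1]
gripper_width: 0.0467
```

```bash
python3 - <<'E'
from h import *
W,c,s=wcl(); held(W,s); go((.5224,-.3536,.0545))
E
```

```text
held zt 46.2 top c [-0.3 -0.6] 15.7 mean [ 0.7 -0.5 45.2] x range [-24.3  24. ]
t 7.75 pos [ 0.5222 -0.3533  0.089 ] xang 0.01 tilt z [ 2.e-04 -2.e-04 -1.e+00] w 0.0468 F [-0.1  0.5 -1.2] -> linear [0.02 0.03 3.45] yaw 0.0
```

Request:
drive_tool([
  {"linear":[0,0,1],"yaw":0,"gripper":0.52},
  {"linear":[0,0,2],"yaw":0,"gripper":0.52},
  {"linear":[0,0,2.7],"yaw":0,"gripper":0.52},
  {"linear":[0,0,3.1],"yaw":0,"gripper":0.52},
  {"linear":[0,0,3.4],"yaw":0,"gripper":0.52},
  {"linear":[0,0,3.4],"yaw":0,"gripper":0.52},
  {"linear":[0,0,3.4],"yaw":0,"gripper":0.52},
  {"linear":[0,0,3.4],"yaw":0,"gripper":0.52},
])

```text
t: 8.42
ee_pos: [0.5221, -0.3535, 0.0547]
orientation: [-3.142, 0.0, 0.0]
ft_force: [-0.9, -0.2, -1.4]
gripper_width: 0.0466
```

```bash
python3 - <<'E'
from h import *
W,c,s=wcl(); held(W,s); go((.5224,-.3536,.0545))
E
```

```text
held zt 46.2 top c [-0.2 -0.6] 15.6 mean [ 0.7 -0.4 45.2] x range [-24.3  24.1]
t 8.47 pos [ 0.522  -0.3535  0.0547] xang -0.01 tilt z [-0.e+00 -1.e-04 -1.e+00] w 0.0466 F [-0.6  1.3 -0.1] -> linear [0.04 0.01 0.02] yaw -0.0
```

Request:
drive_tool([
  {"linear":[0,0,0],"yaw":0,"gripper":0.8},
  {"linear":[0,0,0],"yaw":0,"gripper":0.8},
  {"linear":[0,0,0],"yaw":0,"gripper":0.8},
  {"linear":[0,0,-0.5],"yaw":0,"gripper":0.8},
  {"linear":[0,0,-2],"yaw":0,"gripper":0.8},
  {"linear":[0,0,-4.5],"yaw":0,"gripper":0.8},
  {"linear":[0,0,-7],"yaw":0,"gripper":0.8},
  {"linear":[0,0,-8],"yaw":0,"gripper":0.8},
])

```text
t: 9.13
ee_pos: [0.5241, -0.3547, 0.139]
orientation: [3.138, -0.0, 0.008]
ft_force: [-0.2, -0.7, 1.1]
gripper_width: 0.0684
```

Request:
drive_tool([
  {"linear":[2,-2.6,0],"yaw":0,"gripper":0.8},
  {"linear":[4,-5.2,0],"yaw":0,"gripper":0.8},
  {"linear":[6,-7.8,0],"yaw":0,"gripper":0.8},
  {"linear":[8,-10.4,0.5],"yaw":0,"gripper":0.8},
  {"linear":[10,-13,1.5],"yaw":0,"gripper":0.8},
  {"linear":[12,-15.6,3],"yaw":0,"gripper":0.8},
  {"linear":[13,-16.8,4.5],"yaw":0,"gripper":0.8},
  {"linear":[13,-16.8,6],"yaw":0,"gripper":0.8},
])

```text
t: 9.8
ee_pos: [0.6549, -0.1791, 0.0737]
orientation: [-3.138, -0.012, -0.003]
ft_force: [-0.1, 0.3, 0.7]
gripper_width: 0.0681
```

Request:
drive_tool([
  {"linear":[0,0,0],"yaw":0,"gripper":0.8},
  {"linear":[0,0,0],"yaw":0,"gripper":0.8},
  {"linear":[0,0,0],"yaw":0,"gripper":0.8},
  {"linear":[0,0,0],"yaw":0,"gripper":0.8},
  {"linear":[0,0,0],"yaw":0,"gripper":0.8},
  {"linear":[0,0,0],"yaw":0,"gripper":0.8},
  {"linear":[0,0,0],"yaw":0,"gripper":0.8},
  {"linear":[0,0,0],"yaw":0,"gripper":0.8},
])

```text
t: 10.47
ee_pos: [0.6522, -0.1857, 0.0753]
orientation: [3.141, -0.001, 0.001]
ft_force: [0.9, 0.1, 0.3]
gripper_width: 0.0681
```

```bash
python3 - <<'E'
from h import *
W,c,s=wcl(); print(np.round(meas(W,(.6517,-.1854),.055,lo=.03),1)); go((.6517,-.1854,.004))
print("white",np.round(meas(W,(.5224,-.3536),.11,lo=.06),1)); save(c,"w4")
E
```

```text
[  49.8  653.1 -186.4   19.6  652.2 -185.7   24.2]
t 10.52 pos [ 0.6522 -0.1856  0.0752] xang -0.01 tilt z [ 4.e-04 -2.e-04 -1.e+00] w 0.0684 F [ 0.3  0.5 -0. ] -> linear [-0.05 -0.02  7.12] yaw -0.0
white [ 6.550e+01  5.376e+02 -3.354e+02  1.000e-01  5.376e+02 -3.354e+02
  1.000e-01]
```

View pics/w4.png

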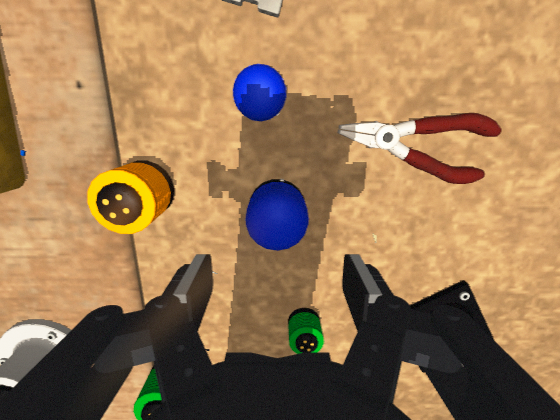

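Request:
drive_tool([
  {"linear":[0,0,2],"yaw":0,"gripper":0.8},
  {"linear":[0,0,4.5],"yaw":0,"gripper":0.8},
  {"linear":[0,0,6.3],"yaw":0,"gripper":0.8},
  {"linear":[0,0,7.1],"yaw":0,"gripper":0.8},
  {"linear":[0,0,7.1],"yaw":0,"gripper":0.8},
  {"linear":[0,0,7.1],"yaw":0,"gripper":0.8},
  {"linear":[0,0,7.1],"yaw":0,"gripper":0.54},
  {"linear":[0,0,7.1],"yaw":0,"gripper":0.54},
])

```text
t: 11.18
ee_pos: [0.6535, -0.1859, 0.0056]
orientation: [3.141, -0.0, 0.005]
ft_force: [-1.0, -0.4, -0.2]
gripper_width: 0.0465
```

Request:
drive_tool([
  {"linear":[0,0,0],"yaw":0,"gripper":0.53},
  {"linear":[0,0,0],"yaw":0,"gripper":0.52},
  {"linear":[0,0,0],"yaw":0,"gripper":0.52},
  {"linear":[0,0,-0.5],"yaw":0,"gripper":0.52},
  {"linear":[0,0,-2],"yaw":0,"gripper":0.52},
  {"linear":[0,0,-4],"yaw":0,"gripper":0.52},
  {"linear":[0,0,-7],"yaw":0,"gripper":0.52},
  {"linear":[0,0,-10],"yaw":0,"gripper":0.52},
])

```text
t: 11.85
ee_pos: [0.6513, -0.1853, 0.1046]
orientation: [-3.141, 0.0, 0.003]
ft_force: [0.5, 0.2, -0.2]
gripper_width: 0.0444
```

```bash
python3 - <<'E'
from h import *
W,c,s=wcl(); held(W,s); save(c,"w5");go((.5224,-.3536,.135))
E
```

```text
h.py:42: RuntimeWarning: Mean of empty slice.
  cc,rad=cv2.minEnclosingCircle(Q[:,:2].astype(np.float32)); print("held zt",zt.round(1),"top c",np.round(cc,1),round(rad,1),"mean",Q.mean(0).round(1),"x range",np.percentile(P[abs(P[:,1])<5][:,0],[1,99]).round(1))
  ret = um.true_divide(
Traceback (most recent call last):
  File "h.py", line 42, in held
    cc,rad=cv2.minEnclosingCircle(Q[:,:2].astype(np.float32)); print("held zt",zt.round(1),"top c",np.round(cc,1),round(rad,1),"mean",Q.mean(0).round(1),"x range",np.percentile(P[abs(P[:,1])<5][:,0],[1,99]).round(1))
                                                                                                                                                                   ~~~~~~~~~~~~~^^^^^^^^^^^^^^^^^^^^^^^^^^^^^^
IndexError: index -1 is out of bounds for axis 0 with size 0
```

```bash
python3 - <<'E'
from h import *
W,c,s=wcl(); save(c,"w5");go((.6517,-.1854,.075)); print(np.round(meas(W,(.6517,-.1854),.055,lo=.03),1))
E
```

```text
t 11.95 pos [ 0.6566 -0.1865  0.1108] xang -0.02 tilt z [ 0.0115 -0.0028 -0.9999] w 0.0446 F [ 0.4 -0.1  0.2] -> linear [-0.53 -0.12  3.57] yaw -0.0
[  49.9  652.4 -185.8   18.7  652.1 -185.8   24.2]
```

View pics/w5.png

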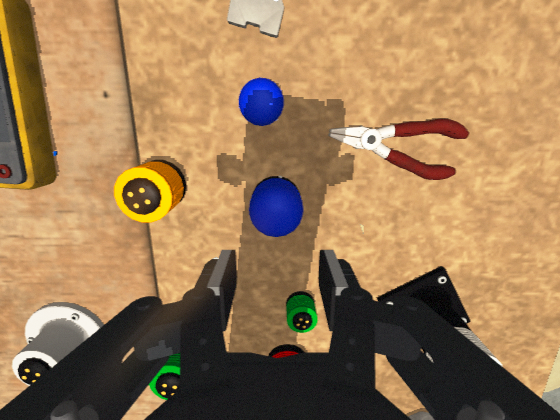

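Request:
drive_tool([
  {"linear":[0,0,0],"yaw":0,"gripper":0.8},
  {"linear":[0,0,0],"yaw":0,"gripper":0.8},
  {"linear":[0,0,0],"yaw":0,"gripper":0.8},
  {"linear":[0,0,2],"yaw":0,"gripper":0.8},
  {"linear":[0,0,4],"yaw":0,"gripper":0.8},
  {"linear":[0,0,6],"yaw":0,"gripper":0.8},
  {"linear":[0,0,8],"yaw":0,"gripper":0.8},
  {"linear":[0,0,8],"yaw":0,"gripper":0.8},
])

```text
t: 12.62
ee_pos: [0.6472, -0.1843, 0.0178]
orientation: [-3.139, -0.0, 0.017]
ft_force: [-0.6, -0.8, -0.2]
gripper_width: 0.068
```

```bash
python3 - <<'E'
from h import *
W,c,s=wcl(); go((.6520,-.1856,.0005))
E
```

```text
t 12.67 pos [ 0.6489 -0.1847  0.0202] xang 0.0 tilt z [-0.0075  0.0017 -1.    ] w 0.0685 F [-0.  -0.5  0. ] -> linear [0.33 0.09 1.97] yaw 0.0
```

Request:
drive_tool([
  {"linear":[0,0,0.8],"yaw":0,"gripper":0.8},
  {"linear":[0,0,1.6],"yaw":0,"gripper":0.8},
  {"linear":[0,0,2.2],"yaw":0,"gripper":0.8},
  {"linear":[0,0,2.3],"yaw":0,"gripper":0.8},
  {"linear":[0,0,2.3],"yaw":0,"gripper":0.8},
  {"linear":[0,0,2.3],"yaw":0,"gripper":0.6},
  {"linear":[0,0,2.3],"yaw":0,"gripper":0.54},
  {"linear":[0,0,2.3],"yaw":0,"gripper":0.52},
])

```text
t: 13.33
ee_pos: [0.6533, -0.1855, 0.0024]
orientation: [3.141, -0.0, 0.004]
ft_force: [-0.5, 0.6, 4.7]
gripper_width: 0.0444
```

Request:
drive_tool([
  {"linear":[0,0,0],"yaw":0,"gripper":0.48},
  {"linear":[0,0,0],"yaw":0,"gripper":0.46},
  {"linear":[0,0,0],"yaw":0,"gripper":0.46},
  {"linear":[0,0,0],"yaw":0,"gripper":0.46},
  {"linear":[0,0,0],"yaw":0,"gripper":0.46},
  {"linear":[0,0,0],"yaw":0,"gripper":0.46},
  {"linear":[0,0,0],"yaw":0,"gripper":0.46},
  {"linear":[0,0,0],"yaw":0,"gripper":0.46},
])

```text
t: 14.0
ee_pos: [0.6537, -0.1853, 0.0031]
orientation: [3.141, -0.0, 0.005]
ft_force: [-1.3, 1.2, 7.0]
gripper_width: 0.0398
```

```bash
python3 - <<'E'
from h import *
W,c,s=wcl(); go((.6520,-.1856,.0005)); save(c,"w6")
P=W[~np.isnan(W[...,0])]-s["ee_pos"]; P=P[(abs(P[:,0])<.02)&(P[:,2]>.015)&(abs(P[:,1])<.045)]
for z in range(15,85,5):
    Q=P[(P[:,2]*1000>z)&(P[:,2]*1000<=z+5)]; 
    if len(Q): print(z,len(Q),np.round([Q[:,1].min()*1000,Q[Q[:,1]<0][:,1].max(initial=-9)*1000,Q[Q[:,1]>0][:,1].min(initial=9)*1000,Q[:,1].max()*1000],1))
E
```

```text
t 14.05 pos [ 0.6537 -0.1854  0.0031] xang -0.0 tilt z [ 3.2e-03 -3.0e-04 -1.0e+00] w 0.0401 F [-0.9  1.7  6.9] -> linear [-0.17  0.02  0.26] yaw -0.0
15 83 [-23.4 -11.5  11.4  22.9]
20 117 [-23.9 -10.6  10.8  22.8]
25 98 [-22.7 -11.9  10.6  22. ]
30 190 [-21.7  -9.    8.6  21.4]
35 569 [-31.9  -0.2   0.3  31.5]
40 3191 [-33.8  -0.2   0.3  32.7]
45 2185 [-33.8  -0.2   0.3  32.9]
50 404 [-33.7 -20.1  19.2  33.1]
55 475 [-33.9 -20.1  19.2  33.1]
60 485 [-33.8 -20.1  19.2  33.1]
65 688 [-26.9 -20.1  19.2  26.1]
70 488 [-40.6 -20.1  19.3  40.3]
75 923 [-45.  -21.6  20.8  44.9]
80 1314 [-44.9 -20.3  19.6  45. ]
```

View pics/w6.png

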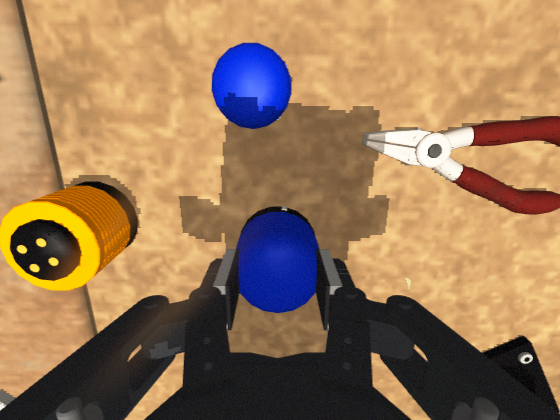

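```bash
python3 - <<'E'
from h import *
c=imaging.read_camera("scene"); W=cloud(c)
P=W.reshape(-1,3); k=(abs(P[:,0]-.652)<.04)&(abs(P[:,1]+.1855)<.06)&(P[:,2]>.004)&(P[:,2]<.16)
P=P[k]
for z in range(5,120,8):
    Q=P[(P[:,2]*1000>z)&(P[:,2]*1000<=z+8)]
    if len(Q): print(z,len(Q),"x",(Q[:,0].min()*1000-652).round(),(Q[:,0].max()*1000-652).round(),"y",(Q[:,1].min()*1000+185).round(),(Q[:,1].max()*1000+185).round())
im=c["color"][100:240,190:330,::-1]; cv2.imwrite("pics/s2.png",cv2.resize(im,(600,600),interpolation=cv2.INTER_CUBIC))
E
```

```text
5 52 x -28.0 13.0 y -9.0 24.0
13 48 x -27.0 13.0 y -11.0 25.0
21 52 x -28.0 17.0 y -10.0 25.0
29 45 x -27.0 9.0 y -14.0 25.0
37 56 x -27.0 5.0 y -24.0 26.0
45 126 x -24.0 9.0 y -36.0 33.0
53 50 x -11.0 10.0 y -37.0 34.0
61 48 x -11.0 9.0 y -26.0 35.0
69 37 x -12.0 11.0 y -27.0 34.0
77 43 x -13.0 9.0 y -51.0 48.0
85 87 x -14.0 14.0 y -52.0 52.0
93 67 x -16.0 11.0 y -58.0 56.0
101 87 x -18.0 14.0 y -56.0 58.0
109 85 x -18.0 13.0 y -58.0 59.0
117 76 x -18.0 5.0 y -59.0 59.0
```

View pics/s2.png

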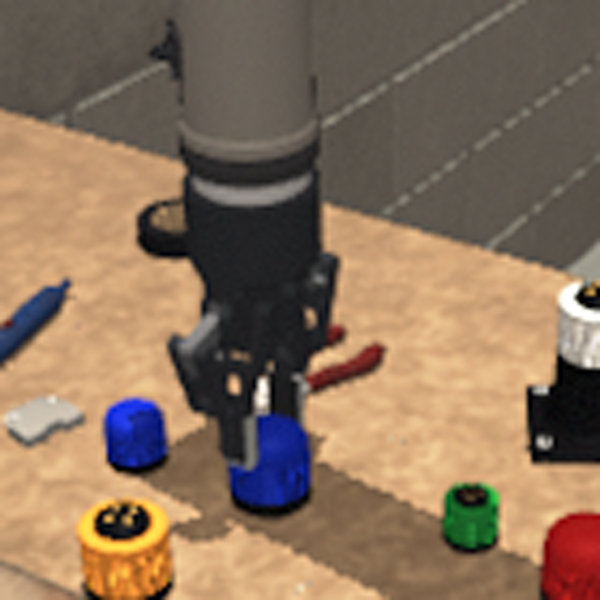

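Request:
drive_tool([
  {"linear":[0,0,0],"yaw":0,"gripper":0.8},
  {"linear":[0,0,0],"yaw":0,"gripper":0.8},
  {"linear":[0,0,0],"yaw":0,"gripper":0.8},
  {"linear":[0,0,0.6],"yaw":0,"gripper":0.8},
  {"linear":[0,0,1.2],"yaw":0,"gripper":0.8},
  {"linear":[0,0,1.7],"yaw":0,"gripper":0.8},
  {"linear":[0,0,2],"yaw":0,"gripper":0.8},
  {"linear":[0,0,2],"yaw":0,"gripper":0.8},
])

```text
t: 14.77
ee_pos: [0.651, -0.1852, -0.0207]
orientation: [-3.141, 0.0, 0.004]
ft_force: [-0.9, 0.2, -0.5]
gripper_width: 0.0685
```

```bash
python3 - <<'E'
from h import *
W,c,s=wcl(); go((.6520,-.1856,-.028)); 
P=W[~np.isnan(W[...,0])]-s["ee_pos"]; P=P[(abs(P[:,0])<.02)&(abs(P[:,1])<.055)&(abs(P[:,1])>.032)]*1000
for z in range(20,60,3): print(z,((P[:,2]>z)&(P[:,2]<=z+3)).sum(),end="; ")
E
```

```text
t 14.82 pos [ 0.6515 -0.1853 -0.0201] xang -0.01 tilt z [-1.5e-03  3.0e-04 -1.0e+00] w 0.0682 F [-0.  -0.8  0.5] -> linear [0.05 0.03 0.79] yaw -0.0
20 1393; 23 0; 26 0; 29 0; 32 0; 35 3; 38 87; 41 177; 44 230; 47 280; 50 287; 53 308; 56 321; 59 356;
```

Request:
drive_tool([
  {"linear":[0,0,0.5],"yaw":0,"gripper":0.8},
  {"linear":[0,0,0.9],"yaw":0,"gripper":0.8},
  {"linear":[0,0,0.9],"yaw":0,"gripper":0.8},
  {"linear":[0,0,0.9],"yaw":0,"gripper":0.4},
  {"linear":[0,0,0.9],"yaw":0,"gripper":0.4},
  {"linear":[0,0,0.9],"yaw":0,"gripper":0.4},
  {"linear":[0,0,0.9],"yaw":0,"gripper":0.4},
  {"linear":[0,0,0.9],"yaw":0,"gripper":0.4},
])

```text
t: 15.48
ee_pos: [0.6524, -0.1856, -0.0278]
orientation: [3.141, -0.0, 0.001]
ft_force: [-0.1, 0.1, 1.3]
gripper_width: 0.0489
```

Request:
drive_tool([
  {"linear":[0,0,-0.5],"yaw":0,"gripper":0.4},
  {"linear":[0,0,-2],"yaw":0,"gripper":0.4},
  {"linear":[0,0,-4.5],"yaw":0,"gripper":0.4},
  {"linear":[0,0,-7.5],"yaw":0,"gripper":0.4},
  {"linear":[0,0,-10],"yaw":0,"gripper":0.4},
  {"linear":[0,0,-12],"yaw":0,"gripper":0.4},
  {"linear":[0,0,-13],"yaw":0,"gripper":0.4},
  {"linear":[0,0,-13],"yaw":0,"gripper":0.4},
])

```text
t: 16.15
ee_pos: [0.6543, -0.186, 0.1059]
orientation: [3.14, -0.0, 0.01]
ft_force: [-0.4, 0.1, -0.3]
gripper_width: 0.0486
```

Request:
drive_tool([
  {"linear":[-1.5,2,0],"yaw":0,"gripper":0.4},
  {"linear":[-3.5,4.6,0],"yaw":0,"gripper":0.4},
  {"linear":[-5.5,7.2,0],"yaw":0,"gripper":0.4},
  {"linear":[-7.5,9.8,0],"yaw":0,"gripper":0.4},
  {"linear":[-9.5,12.4,0],"yaw":0,"gripper":0.4},
  {"linear":[-11.5,15,0],"yaw":0,"gripper":0.4},
  {"linear":[-12.5,16.3,0],"yaw":0,"gripper":0.4},
  {"linear":[-13,16.8,0],"yaw":0,"gripper":0.4},
])

```text
t: 16.82
ee_pos: [0.5178, -0.3571, 0.1004]
orientation: [3.141, -0.01, -0.006]
ft_force: [-0.7, 0.5, -0.5]
gripper_width: 0.0487
```

Request:
drive_tool([
  {"linear":[0,0,0],"yaw":0,"gripper":0.4},
  {"linear":[0,0,0],"yaw":0,"gripper":0.4},
  {"linear":[0,0,0],"yaw":0,"gripper":0.4},
  {"linear":[0,0,0],"yaw":0,"gripper":0.4},
  {"linear":[0,0,0],"yaw":0,"gripper":0.4},
  {"linear":[0,0,0],"yaw":0,"gripper":0.4},
  {"linear":[0,0,0],"yaw":0,"gripper":0.4},
  {"linear":[0,0,0],"yaw":0,"gripper":0.4},
])

```text
t: 17.48
ee_pos: [0.5223, -0.3532, 0.1019]
orientation: [3.141, 0.001, 0.0]
ft_force: [0.5, 0.4, -0.6]
gripper_width: 0.0487
```

```bash
python3 - <<'E'
from h import *
W,c,s=wcl(); go((.5224,-.3536,.066)); save(c,"w7")
def near(W,c0,z0,z1):
    P=W[~np.isnan(W[...,0])]; P=P[(P[:,2]>z0)&(P[:,2]<z1)&(np.linalg.norm(P[:,:2]-c0,axis=1)<.036)]
    print(len(P), P.min(0).round(4),P.max(0).round(4),P.mean(0).round(4)) if len(P) else print(0)
S=cloud(imaging.read_camera("top")); 
for z in range(60,200,8): print(z,end=" "); near(S,(.5224,-.3536),z/1000,z/1000+.008)
P=W[~np.isnan(W[...,0])]-s["ee_pos"]; P=P[(abs(P[:,1])<.003)&(abs(P[:,0])<.035)&(P[:,2]>.03)]*1000
print("dome apex rel", np.percentile(P[:,2],[50,98]).round(1), P[:,0].min(),P[:,0].max())
c2=imaging.read_camera("scene"); cv2.imwrite("pics/s3.png",cv2.resize(c2["color"][90:240,240:400,::-1],(640,600),interpolation=cv2.INTER_CUBIC))
E
```

```text
t 17.53 pos [ 0.5222 -0.3533  0.1019] xang 0.01 tilt z [ 1.e-04 -1.e-04 -1.e+00] w 0.0484 F [ 0.7 -1.1 -0.6] -> linear [0.02 0.03 3.59] yaw 0.0
60 16 [ 0.496  -0.3537  0.0602] [ 0.5255 -0.3296  0.0673] [ 0.508  -0.3371  0.0637]
68 26 [ 0.4961 -0.3655  0.0689] [ 0.5284 -0.3297  0.0756] [ 0.5059 -0.3408  0.0719]
76 22 [ 0.497  -0.3613  0.0763] [ 0.5235 -0.3296  0.0838] [ 0.5076 -0.3377  0.0797]
84 29 [ 0.4962 -0.3633  0.0845] [ 0.5237 -0.3296  0.092 ] [ 0.5056 -0.3406  0.0882]
92 102 [ 0.4966 -0.3694  0.0922] [ 0.5226 -0.3298  0.0985] [ 0.5062 -0.3448  0.0944]
100 0
108 0
116 0
124 5 [ 0.5031 -0.3379  0.1307] [ 0.5125 -0.3316  0.1319] [ 0.5076 -0.3346  0.1314]
132 19 [ 0.4968 -0.3584  0.1323] [ 0.5114 -0.332   0.1396] [ 0.5014 -0.3438  0.1353]
140 30 [ 0.4964 -0.3599  0.1402] [ 0.5163 -0.3186  0.1479] [ 0.5057 -0.3374  0.144 ]
148 26 [ 0.4971 -0.3617  0.1481] [ 0.5163 -0.3187  0.1559] [ 0.505  -0.3381  0.1525]
156 24 [ 0.4967 -0.3544  0.1563] [ 0.5163 -0.3186  0.1637] [ 0.5045 -0.3385  0.1596]
164 41 [ 0.4968 -0.3594  0.1643] [ 0.511  -0.332   0.1719] [ 0.5025 -0.3428  0.1687]
172 77 [ 0.4978 -0.3594  0.172 ] [ 0.5109 -0.3335  0.1799] [ 0.5045 -0.3477  0.176 ]
180 21 [ 0.5069 -0.35    0.1801] [ 0.5257 -0.318   0.1878] [ 0.5171 -0.325   0.1847]
188 19 [ 0.5108 -0.324   0.1881] [ 0.5253 -0.3186  0.1947] [ 0.517  -0.3205  0.1902]
196 13 [ 0.5073 -0.3241  0.1968] [ 0.5193 -0.3216  0.2037] [ 0.5137 -0.3229  0.2009]
dome apex rel [ 77.  123.7] -21.61818336048271 25.040884967452715
```

View pics/s3.png

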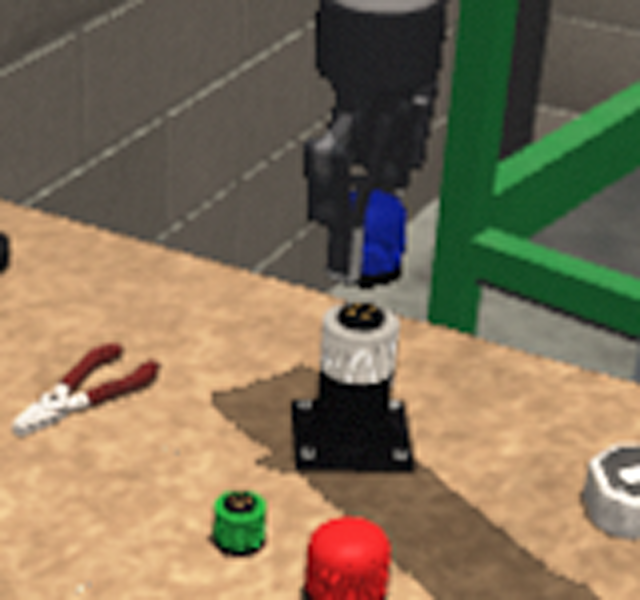

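Request:
drive_tool([
  {"linear":[0,0,1],"yaw":0,"gripper":0.4},
  {"linear":[0,0,2],"yaw":0,"gripper":0.4},
  {"linear":[0,0,2.7],"yaw":0,"gripper":0.4},
  {"linear":[0,0,3.2],"yaw":0,"gripper":0.4},
  {"linear":[0,0,3.5],"yaw":0,"gripper":0.4},
  {"linear":[0,0,3.6],"yaw":0,"gripper":0.4},
  {"linear":[0,0,3.6],"yaw":0,"gripper":0.4},
  {"linear":[0,0,3.6],"yaw":0,"gripper":0.4},
])

```text
t: 18.3
ee_pos: [0.5217, -0.3532, 0.0662]
orientation: [-3.141, 0.0, 0.002]
ft_force: [-2.1, 1.8, 4.4]
gripper_width: 0.0486
```

```bash
python3 - <<'E'
from h import *
go((.5224,-.3536,.0662))
E
```

```text
t 18.3 pos [ 0.5217 -0.3532  0.0662] xang -0.01 tilt z [-1.e-03  6.e-04 -1.e+00] w 0.0486 F [-2.1  1.8  4.4] -> linear [ 0.07  0.04 -0.  ] yaw -0.0
```

Request:
drive_tool([
  {"linear":[0,0,0],"yaw":0,"gripper":0.8},
  {"linear":[0,0,0],"yaw":0,"gripper":0.8},
  {"linear":[0,0,0],"yaw":0,"gripper":0.8},
  {"linear":[0,0,-0.5],"yaw":0,"gripper":0.8},
  {"linear":[0,0,-2],"yaw":0,"gripper":0.8},
  {"linear":[0,0,-4],"yaw":0,"gripper":0.8},
  {"linear":[0,0,-6],"yaw":0,"gripper":0.8},
  {"linear":[0,0,-7],"yaw":0,"gripper":0.8},
])

```text
t: 18.97
ee_pos: [0.5235, -0.3544, 0.1388]
orientation: [3.139, -0.0, 0.006]
ft_force: [0.4, -0.4, 0.4]
gripper_width: 0.0679
```

Request:
drive_tool([
  {"linear":[-0.8,-3.5,0],"yaw":0,"gripper":0.8},
  {"linear":[-1.6,-7.2,0],"yaw":0,"gripper":0.8},
  {"linear":[-2.4,-11,0],"yaw":0,"gripper":0.8},
  {"linear":[-3.3,-15,1],"yaw":0,"gripper":0.8},
  {"linear":[-4.1,-18.8,2.5],"yaw":0,"gripper":0.8},
  {"linear":[-5,-22.5,4],"yaw":0,"gripper":0.8},
  {"linear":[-5.8,-26,6],"yaw":0,"gripper":0.8},
  {"linear":[-6.3,-28,8],"yaw":0,"gripper":0.8},
])

```text
t: 19.63
ee_pos: [0.4584, -0.0693, 0.0556]
orientation: [-3.141, -0.006, -0.002]
ft_force: [-0.0, -0.5, -0.9]
gripper_width: 0.0682
```

Request:
drive_tool([
  {"linear":[0,0,1],"yaw":0,"gripper":0.8},
  {"linear":[0,0,1],"yaw":0,"gripper":0.8},
  {"linear":[0,0,1],"yaw":0,"gripper":0.8},
  {"linear":[0,0,1],"yaw":0,"gripper":0.8},
  {"linear":[0,0,1],"yaw":0,"gripper":0.8},
  {"linear":[0,0,1],"yaw":0,"gripper":0.8},
  {"linear":[0,0,1],"yaw":0,"gripper":0.8},
  {"linear":[0,0,1],"yaw":0,"gripper":0.8},
])

```text
t: 20.3
ee_pos: [0.4595, -0.074, 0.0463]
orientation: [3.141, -0.002, 0.001]
ft_force: [-0.4, 0.2, 0.2]
gripper_width: 0.0682
```

```bash
python3 - <<'E'
from h import *
W,c,s=wcl(); go((.459,-.0734,-.028)); print(np.round(meas(W,(.459,-.0734),.055,lo=.03),1))
T=cloud(imaging.read_camera("top")); print("blue",np.round(meas(T,(.5224,-.3536),.17,lo=.1),1))
E
```

```text
t 20.35 pos [ 0.4594 -0.0738  0.0462] xang -0.05 tilt z [ 7.e-04 -2.e-04 -1.e+00] w 0.0683 F [-0.5  0.2 -0. ] -> linear [-0.04 -0.05  7.42] yaw -0.001
[ 51.1 459.4 -73.   15.7 458.5 -73.1  25.2]
blue [ 145.9  520.5 -353.5   19.3  521.1 -353.9   24.3]
```

Request:
drive_tool([
  {"linear":[0,-0.1,2.5],"yaw":0,"gripper":0.8},
  {"linear":[0,-0.1,5],"yaw":0,"gripper":0.8},
  {"linear":[0,-0.1,6.7],"yaw":0,"gripper":0.8},
  {"linear":[0,-0.1,7.4],"yaw":0,"gripper":0.8},
  {"linear":[0,-0.1,7.4],"yaw":0,"gripper":0.8},
  {"linear":[0,-0.1,7.4],"yaw":0,"gripper":0.8},
  {"linear":[0,-0.1,7.4],"yaw":0,"gripper":0.4},
  {"linear":[0,-0.1,7.4],"yaw":0,"gripper":0.4},
])

```text
t: 21.07
ee_pos: [0.4605, -0.0727, -0.0267]
orientation: [3.141, -0.0, 0.004]
ft_force: [-0.7, 0.3, 1.1]
gripper_width: 0.0485
```

Request:
drive_tool([
  {"linear":[0,0,0],"yaw":0,"gripper":0.4},
  {"linear":[0,0,0],"yaw":0,"gripper":0.4},
  {"linear":[0,0,0],"yaw":0,"gripper":0.4},
  {"linear":[0,0,0],"yaw":0,"gripper":0.4},
  {"linear":[0,0,0],"yaw":0,"gripper":0.4},
  {"linear":[0,0,0],"yaw":0,"gripper":0.4},
  {"linear":[0,0,0],"yaw":0,"gripper":0.4},
  {"linear":[0,0,0],"yaw":0,"gripper":0.4},
])

```text
t: 21.73
ee_pos: [0.4605, -0.0727, -0.0267]
orientation: [3.141, -0.0, 0.004]
ft_force: [-0.3, 0.4, 6.7]
gripper_width: 0.0488
```

Request:
drive_tool([
  {"linear":[0,0,-0.5],"yaw":0,"gripper":0.4},
  {"linear":[0,0,-2],"yaw":0,"gripper":0.4},
  {"linear":[0,0,-4],"yaw":0,"gripper":0.4},
  {"linear":[0,0,-6],"yaw":0,"gripper":0.4},
  {"linear":[0,0,-8],"yaw":0,"gripper":0.4},
  {"linear":[0,0,-9],"yaw":0,"gripper":0.4},
  {"linear":[0,0,-9],"yaw":0,"gripper":0.4},
  {"linear":[0,0,-9],"yaw":0,"gripper":0.4},
])

```text
t: 22.4
ee_pos: [0.4592, -0.0726, 0.062]
orientation: [3.141, -0.0, 0.001]
ft_force: [-0.2, 1.3, -0.2]
gripper_width: 0.0489
```

Request:
drive_tool([
  {"linear":[0.4,-1.8,0],"yaw":0,"gripper":0.4},
  {"linear":[0.8,-4,0],"yaw":0,"gripper":0.4},
  {"linear":[1.2,-6.5,0],"yaw":0,"gripper":0.4},
  {"linear":[1.8,-9,0],"yaw":0,"gripper":0.4},
  {"linear":[2.2,-11.5,0],"yaw":0,"gripper":0.4},
  {"linear":[2.6,-13.3,0],"yaw":0,"gripper":0.4},
  {"linear":[2.6,-13.3,0],"yaw":0,"gripper":0.4},
  {"linear":[2.6,-13.3,0],"yaw":0,"gripper":0.4},
])

```text
t: 23.07
ee_pos: [0.484, 0.0614, 0.0604]
orientation: [3.141, 0.004, -0.004]
ft_force: [-0.2, 0.4, -1.0]
gripper_width: 0.049
```

Request:
drive_tool([
  {"linear":[0,0,0],"yaw":0,"gripper":0.4},
  {"linear":[0,0,0],"yaw":0,"gripper":0.4},
  {"linear":[0,0,0],"yaw":0,"gripper":0.4},
  {"linear":[0,0,0],"yaw":0,"gripper":0.4},
  {"linear":[0,0,0],"yaw":0,"gripper":0.4},
  {"linear":[0,0,0],"yaw":0,"gripper":0.4},
  {"linear":[0,0,0],"yaw":0,"gripper":0.4},
  {"linear":[0,0,0],"yaw":0,"gripper":0.4},
])

```text
t: 23.73
ee_pos: [0.4852, 0.0604, 0.0619]
orientation: [3.141, -0.0, 0.0]
ft_force: [0.0, -0.0, 0.1]
gripper_width: 0.049
```

```bash
python3 - <<'E'
from h import *
go((.4849,.0595,.0222))
E
```

```text
t 23.73 pos [0.4852 0.0604 0.0619] xang -0.01 tilt z [ 2.e-04 -1.e-04 -1.e+00] w 0.049 F [ 0.  -0.   0.1] -> linear [-0.03  0.09  3.97] yaw -0.0
```

Request:
drive_tool([
  {"linear":[0,0.1,1],"yaw":0,"gripper":0.4},
  {"linear":[0,0.1,2],"yaw":0,"gripper":0.4},
  {"linear":[0,0.1,2.8],"yaw":0,"gripper":0.4},
  {"linear":[0,0.1,3.4],"yaw":0,"gripper":0.4},
  {"linear":[0,0.1,3.8],"yaw":0,"gripper":0.4},
  {"linear":[0,0.1,3.9],"yaw":0,"gripper":0.4},
  {"linear":[0,0.1,3.9],"yaw":0,"gripper":0.4},
  {"linear":[0,0.1,3.9],"yaw":0,"gripper":0.4},
])

```text
t: 24.4
ee_pos: [0.4839, 0.0593, 0.0233]
orientation: [3.14, -0.0, -0.004]
ft_force: [-4.7, -0.1, 10.4]
gripper_width: 0.0488
```

```bash
python3 - <<'E'
from h import *
go((.4849,.0595,.0233))
E
```

```text
t 24.4 pos [0.4839 0.0593 0.0233] xang -0.01 tilt z [-0.0028 -0.0011 -1.    ] w 0.0488 F [-4.7 -0.1 10.4] -> linear [ 0.1  -0.02 -0.  ] yaw -0.0
```

Request:
drive_tool([
  {"linear":[0,0,0],"yaw":0,"gripper":0.8},
  {"linear":[0,0,0],"yaw":0,"gripper":0.8},
  {"linear":[0,0,0],"yaw":0,"gripper":0.8},
  {"linear":[0,0,-0.5],"yaw":0,"gripper":0.8},
  {"linear":[0,0,-2],"yaw":0,"gripper":0.8},
  {"linear":[0,0,-4],"yaw":0,"gripper":0.8},
  {"linear":[0,0,-6],"yaw":0,"gripper":0.8},
  {"linear":[0,0,-7],"yaw":0,"gripper":0.8},
])

```text
t: 25.07
ee_pos: [0.4867, 0.0599, 0.0952]
orientation: [-3.141, 0.0, -0.006]
ft_force: [-0.0, 0.9, 0.4]
gripper_width: 0.0683
```

Request:
drive_tool([
  {"linear":[2.2,1.6,0],"yaw":0,"gripper":0.8},
  {"linear":[4.7,3.4,0],"yaw":0,"gripper":0.8},
  {"linear":[7.2,5.2,0],"yaw":0,"gripper":0.8},
  {"linear":[9.7,7,0.5],"yaw":0,"gripper":0.8},
  {"linear":[12.2,8.8,1.5],"yaw":0,"gripper":0.8},
  {"linear":[14.7,10.6,3],"yaw":0,"gripper":0.8},
  {"linear":[17,12.2,4],"yaw":0,"gripper":0.8},
  {"linear":[18.3,13.1,5],"yaw":0,"gripper":0.8},
])

```text
t: 25.73
ee_pos: [0.6701, -0.0748, 0.0416]
orientation: [3.14, -0.005, 0.001]
ft_force: [-0.0, 0.1, 0.4]
gripper_width: 0.0683
```

Request:
drive_tool([
  {"linear":[0,0,0],"yaw":0,"gripper":0.8},
  {"linear":[0,0,0],"yaw":0,"gripper":0.8},
  {"linear":[0,0,0],"yaw":0,"gripper":0.8},
  {"linear":[0,0,0],"yaw":0,"gripper":0.8},
  {"linear":[0,0,0],"yaw":0,"gripper":0.8},
  {"linear":[0,0,0],"yaw":0,"gripper":0.8},
  {"linear":[0,0,0],"yaw":0,"gripper":0.8},
  {"linear":[0,0,0],"yaw":0,"gripper":0.8},
])

```text
t: 26.4
ee_pos: [0.6681, -0.0713, 0.0434]
orientation: [3.141, 0.0, 0.001]
ft_force: [0.0, -0.5, 0.1]
gripper_width: 0.0685
```

```bash
python3 - <<'E'
from h import *
W,c,s=wcl(); go((.668,-.0712,-.028)); print(np.round(meas(W,(.668,-.0712),.055,lo=.03),1))
T=cloud(imaging.read_camera("top")); print("green",np.round(meas(T,(.4849,.0595),.12,lo=.07),1))
E
```

```text
t 26.45 pos [ 0.668  -0.0714  0.0432] xang 0.0 tilt z [ 3.e-04 -2.e-04 -1.e+00] w 0.0681 F [ 0.2 -0.2  0.2] -> linear [-0.01 -0.02  7.12] yaw 0.0
[ 51.1 668.6 -71.1  15.6 668.2 -71.1  25.1]
green [ 96.8 486.1  80.3   7.6 486.1  80.3   7.6]
```

Request:
drive_tool([
  {"linear":[0,0,2.5],"yaw":0,"gripper":0.8},
  {"linear":[0,0,5],"yaw":0,"gripper":0.8},
  {"linear":[0,0,6.5],"yaw":0,"gripper":0.8},
  {"linear":[0,0,7.1],"yaw":0,"gripper":0.8},
  {"linear":[0,0,7.1],"yaw":0,"gripper":0.8},
  {"linear":[0,0,7.1],"yaw":0,"gripper":0.8},
  {"linear":[0,0,7.1],"yaw":0,"gripper":0.4},
  {"linear":[0,0,7.1],"yaw":0,"gripper":0.4},
])

```text
t: 27.17
ee_pos: [0.6699, -0.0716, -0.0261]
orientation: [3.141, -0.0, 0.005]
ft_force: [1.5, -0.4, 0.4]
gripper_width: 0.0489
```

Request:
drive_tool([
  {"linear":[0,0,0],"yaw":0,"gripper":0.4},
  {"linear":[0,0,0],"yaw":0,"gripper":0.4},
  {"linear":[0,0,0],"yaw":0,"gripper":0.4},
  {"linear":[0,0,0],"yaw":0,"gripper":0.4},
  {"linear":[0,0,0],"yaw":0,"gripper":0.4},
  {"linear":[0,0,0],"yaw":0,"gripper":0.4},
  {"linear":[0,0,0],"yaw":0,"gripper":0.4},
  {"linear":[0,0,0],"yaw":0,"gripper":0.4},
])

```text
t: 27.83
ee_pos: [0.6698, -0.0716, -0.0263]
orientation: [3.141, -0.0, 0.005]
ft_force: [-0.0, 0.5, 6.5]
gripper_width: 0.0489
```

Request:
drive_tool([
  {"linear":[0,0,-0.5],"yaw":0,"gripper":0.4},
  {"linear":[0,0,-2],"yaw":0,"gripper":0.4},
  {"linear":[0,0,-4.5],"yaw":0,"gripper":0.4},
  {"linear":[0,0,-7],"yaw":0,"gripper":0.4},
  {"linear":[0,0,-9.5],"yaw":0,"gripper":0.4},
  {"linear":[0,0,-11.5],"yaw":0,"gripper":0.4},
  {"linear":[0,0,-12.5],"yaw":0,"gripper":0.4},
  {"linear":[0,0,-12.5],"yaw":0,"gripper":0.4},
])

```text
t: 28.5
ee_pos: [0.6701, -0.0716, 0.1005]
orientation: [3.141, -0.001, 0.009]
ft_force: [0.2, 0.9, -0.8]
gripper_width: 0.0495
```

Request:
drive_tool([
  {"linear":[-2,-1.4,0],"yaw":0,"gripper":0.4},
  {"linear":[-4.5,-3.2,0],"yaw":0,"gripper":0.4},
  {"linear":[-7,-5,0],"yaw":0,"gripper":0.4},
  {"linear":[-9.7,-7,0],"yaw":0,"gripper":0.4},
  {"linear":[-12.4,-9,0],"yaw":0,"gripper":0.4},
  {"linear":[-15,-10.8,0],"yaw":0,"gripper":0.4},
  {"linear":[-17.3,-12.4,0],"yaw":0,"gripper":0.4},
  {"linear":[-18.3,-13.1,0],"yaw":0,"gripper":0.4},
])

```text
t: 29.17
ee_pos: [0.4801, 0.0616, 0.0953]
orientation: [3.141, 0.006, -0.009]
ft_force: [0.1, -0.1, -0.5]
gripper_width: 0.0489
```

Request:
drive_tool([
  {"linear":[0,0,0],"yaw":0,"gripper":0.4},
  {"linear":[0,0,0],"yaw":0,"gripper":0.4},
  {"linear":[0,0,0],"yaw":0,"gripper":0.4},
  {"linear":[0,0,0],"yaw":0,"gripper":0.4},
  {"linear":[0,0,0],"yaw":0,"gripper":0.4},
  {"linear":[0,0,0],"yaw":0,"gripper":0.4},
  {"linear":[0,0,0],"yaw":0,"gripper":0.4},
  {"linear":[0,0,0],"yaw":0,"gripper":0.4},
])

```text
t: 29.83
ee_pos: [0.4853, 0.0593, 0.0968]
orientation: [3.142, -0.001, -0.0]
ft_force: [0.5, -0.2, -0.8]
gripper_width: 0.0488
```

```bash
python3 - <<'E'
from h import *
go((.4849,.0595,.0665))
c2=imaging.read_camera("scene"); S=cloud(c2); print("green",np.round(meas(S,(.484,.061),.112,lo=.07),1)); cv2.imwrite("pics/s4.png",cv2.resize(c2["color"][180:330,180:340,::-1],(640,600),interpolation=cv2.INTER_CUBIC))
E
```

```text
t 29.83 pos [0.4853 0.0593 0.0968] xang -0.04 tilt z [-1.e-04 -0.e+00 -1.e+00] w 0.0488 F [ 0.5 -0.2 -0.8] -> linear [-0.04 -0.02  3.03] yaw -0.001
green [103.  479.8  61.   14.8 480.1  59.6  25.1]
```

View pics/s4.png

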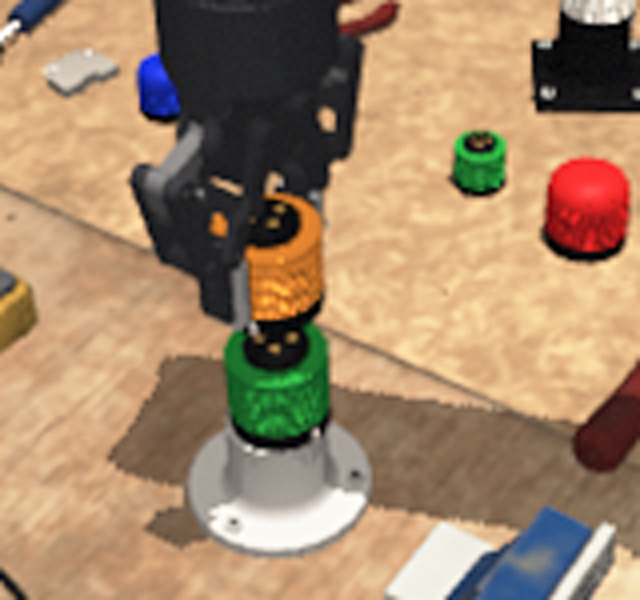

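Request:
drive_tool([
  {"linear":[0,0,1],"yaw":0,"gripper":0.4},
  {"linear":[0,0,1.8],"yaw":0,"gripper":0.4},
  {"linear":[0,0,2.3],"yaw":0,"gripper":0.4},
  {"linear":[0,0,2.7],"yaw":0,"gripper":0.4},
  {"linear":[0,0,2.9],"yaw":0,"gripper":0.4},
  {"linear":[0,0,3],"yaw":0,"gripper":0.4},
  {"linear":[0,0,3],"yaw":0,"gripper":0.4},
  {"linear":[0,0,3],"yaw":0,"gripper":0.4},
])

```text
t: 30.55
ee_pos: [0.4846, 0.0594, 0.0677]
orientation: [3.141, -0.0, -0.002]
ft_force: [-4.1, -0.9, 9.3]
gripper_width: 0.0487
```

```bash
python3 - <<'E'
from h import *
go((.4849,.0595,.0677))
E
```

```text
t 30.55 pos [0.4846 0.0594 0.0677] xang -0.01 tilt z [-1.5e-03 -9.0e-04 -1.0e+00] w 0.0487 F [-4.1 -0.9  9.3] -> linear [ 0.03 -0.01  0.  ] yaw -0.0
```

Request:
drive_tool([
  {"linear":[0,0,0],"yaw":0,"gripper":0.8},
  {"linear":[0,0,0],"yaw":0,"gripper":0.8},
  {"linear":[0,0,0],"yaw":0,"gripper":0.8},
  {"linear":[0,0,-0.5],"yaw":0,"gripper":0.8},
  {"linear":[0,0,-2],"yaw":0,"gripper":0.8},
  {"linear":[0,0,-4],"yaw":0,"gripper":0.8},
  {"linear":[0,0,-6],"yaw":0,"gripper":0.8},
  {"linear":[0,0,-7],"yaw":0,"gripper":0.8},
])

```text
t: 31.22
ee_pos: [0.4866, 0.0599, 0.1392]
orientation: [-3.141, 0.0, -0.006]
ft_force: [0.0, 0.1, -0.1]
gripper_width: 0.0685
```

Request:
drive_tool([
  {"linear":[-0.4,3,0],"yaw":0,"gripper":0.8},
  {"linear":[-1,6.5,0],"yaw":0,"gripper":0.8},
  {"linear":[-1.5,10,0],"yaw":0,"gripper":0.8},
  {"linear":[-2,13.7,1],"yaw":0,"gripper":0.8},
  {"linear":[-2.5,17.2,2.5],"yaw":0,"gripper":0.8},
  {"linear":[-3,20.7,4],"yaw":0,"gripper":0.8},
  {"linear":[-3.5,24,6],"yaw":0,"gripper":0.8},
  {"linear":[-3.8,25.8,8],"yaw":0,"gripper":0.8},
])

```text
t: 31.88
ee_pos: [0.4462, -0.2032, 0.0565]
orientation: [3.139, -0.008, 0.001]
ft_force: [0.1, -0.4, 0.4]
gripper_width: 0.0681
```

Request:
drive_tool([
  {"linear":[0,0,1],"yaw":0,"gripper":0.8},
  {"linear":[0,0,1],"yaw":0,"gripper":0.8},
  {"linear":[0,0,1],"yaw":0,"gripper":0.8},
  {"linear":[0,0,1],"yaw":0,"gripper":0.8},
  {"linear":[0,0,1],"yaw":0,"gripper":0.8},
  {"linear":[0,0,1],"yaw":0,"gripper":0.8},
  {"linear":[0,0,1],"yaw":0,"gripper":0.8},
  {"linear":[0,0,1],"yaw":0,"gripper":0.8},
])

```text
t: 32.55
ee_pos: [0.4476, -0.1982, 0.0474]
orientation: [3.141, 0.001, 0.002]
ft_force: [0.2, 0.7, 0.5]
gripper_width: 0.0683
```

```bash
python3 - <<'E'
from h import *
W,c,s=wcl(); go((.4474,-.1986,-.028)); print(np.round(meas(W,(.4474,-.1986),.055,lo=.03),1))
T=cloud(imaging.read_camera("top")); print("amber",np.round(meas(T,(.484,.0595),.17,lo=.12),1))
S=cloud(imaging.read_camera("scene")); print("amber scene",np.round(meas(S,(.482,.061),.17,lo=.12),1))
E
```

```text
t 32.6 pos [ 0.4474 -0.1983  0.0473] xang 0.02 tilt z [ 7.e-04 -4.e-04 -1.e+00] w 0.0686 F [ 1.2  0.5 -0.2] -> linear [-0.01  0.03  7.53] yaw 0.0
[  49.7  447.3 -198.9   18.9  446.8 -199.1   24.1]
amber [147.5 482.2  57.   15.2 483.1  58.2  25.3]
amber scene [147.  480.5  61.2  15.1 482.3  59.3  26. ]
```

Request:
drive_tool([
  {"linear":[0,0,2.5],"yaw":0,"gripper":0.8},
  {"linear":[0,0,5],"yaw":0,"gripper":0.8},
  {"linear":[0,0,6.8],"yaw":0,"gripper":0.8},
  {"linear":[0,0,7.5],"yaw":0,"gripper":0.8},
  {"linear":[0,0,7.5],"yaw":0,"gripper":0.8},
  {"linear":[0,0,7.5],"yaw":0,"gripper":0.8},
  {"linear":[0,0,7.5],"yaw":0,"gripper":0.4},
  {"linear":[0,0,7.5],"yaw":0,"gripper":0.4},
])

```text
t: 33.37
ee_pos: [0.4485, -0.1991, -0.0266]
orientation: [3.14, -0.001, 0.004]
ft_force: [-0.9, -0.8, 1.0]
gripper_width: 0.0483
```

Request:
drive_tool([
  {"linear":[0,0,0],"yaw":0,"gripper":0.4},
  {"linear":[0,0,0],"yaw":0,"gripper":0.4},
  {"linear":[0,0,0],"yaw":0,"gripper":0.4},
  {"linear":[0,0,0],"yaw":0,"gripper":0.4},
  {"linear":[0,0,0],"yaw":0,"gripper":0.4},
  {"linear":[0,0,0],"yaw":0,"gripper":0.4},
  {"linear":[0,0,0],"yaw":0,"gripper":0.4},
  {"linear":[0,0,0],"yaw":0,"gripper":0.4},
])

```text
t: 34.03
ee_pos: [0.4485, -0.199, -0.0266]
orientation: [3.14, -0.0, 0.004]
ft_force: [-1.3, 0.6, 7.0]
gripper_width: 0.0482
```

Request:
drive_tool([
  {"linear":[0,0,-0.5],"yaw":0,"gripper":0.4},
  {"linear":[0,0,-2.5],"yaw":0,"gripper":0.4},
  {"linear":[0,0,-5.5],"yaw":0,"gripper":0.4},
  {"linear":[0,0,-8.5],"yaw":0,"gripper":0.4},
  {"linear":[0,0,-11.5],"yaw":0,"gripper":0.4},
  {"linear":[0,0,-14.5],"yaw":0,"gripper":0.4},
  {"linear":[0,0,-16.5],"yaw":0,"gripper":0.4},
  {"linear":[0,0,-17.3],"yaw":0,"gripper":0.4},
])

```text
t: 34.7
ee_pos: [0.4491, -0.1992, 0.1487]
orientation: [3.139, -0.0, 0.01]
ft_force: [1.1, 0.6, -0.3]
gripper_width: 0.0487
```

Request:
drive_tool([
  {"linear":[0.4,-2.5,0],"yaw":0,"gripper":0.4},
  {"linear":[0.9,-6,0],"yaw":0,"gripper":0.4},
  {"linear":[1.4,-9.5,0],"yaw":0,"gripper":0.4},
  {"linear":[2,-13.2,0],"yaw":0,"gripper":0.4},
  {"linear":[2.5,-17,0],"yaw":0,"gripper":0.4},
  {"linear":[3,-20.7,0],"yaw":0,"gripper":0.4},
  {"linear":[3.5,-24,0],"yaw":0,"gripper":0.4},
  {"linear":[3.7,-25.7,0],"yaw":0,"gripper":0.4},
])

```text
t: 35.37
ee_pos: [0.4836, 0.0637, 0.1444]
orientation: [-3.139, -0.009, 0.001]
ft_force: [0.9, 0.8, -0.1]
gripper_width: 0.0486
```

Request:
drive_tool([
  {"linear":[0,0,0],"yaw":0,"gripper":0.4},
  {"linear":[0,0,0],"yaw":0,"gripper":0.4},
  {"linear":[0,0,0],"yaw":0,"gripper":0.4},
  {"linear":[0,0,0],"yaw":0,"gripper":0.4},
  {"linear":[0,0,0],"yaw":0,"gripper":0.4},
  {"linear":[0,0,0],"yaw":0,"gripper":0.4},
  {"linear":[0,0,0],"yaw":0,"gripper":0.4},
  {"linear":[0,0,0],"yaw":0,"gripper":0.4},
])

```text
t: 36.03
ee_pos: [0.4841, 0.0581, 0.1449]
orientation: [3.141, -0.002, 0.0]
ft_force: [-0.3, -0.3, -0.6]
gripper_width: 0.0483
```

```bash
python3 - <<'E'
from h import *
go((.4842,.0585,.111))
E
```

```text
t 36.03 pos [0.4841 0.0581 0.1449] xang -0.06 tilt z [ 1.e-04 -2.e-04 -1.e+00] w 0.0483 F [-0.3 -0.3 -0.6] -> linear [ 0.01 -0.04  3.39] yaw -0.001
```

Seat expected at TCP z ≈ −0.0266+0.138 = 0.1114; lower 3.4 cm.

Request:
drive_tool([
  {"linear":[0,0,1],"yaw":0,"gripper":0.4},
  {"linear":[0,0,2],"yaw":0,"gripper":0.4},
  {"linear":[0,0,2.6],"yaw":0,"gripper":0.4},
  {"linear":[0,0,3.1],"yaw":0,"gripper":0.4},
  {"linear":[0,0,3.3],"yaw":0,"gripper":0.4},
  {"linear":[0,0,3.4],"yaw":0,"gripper":0.4},
  {"linear":[0,0,3.4],"yaw":0,"gripper":0.4},
  {"linear":[0,0,3.4],"yaw":0,"gripper":0.4},
])

```text
t: 36.7
ee_pos: [0.484, 0.0584, 0.1115]
orientation: [3.141, -0.0, -0.001]
ft_force: [-2.6, -0.6, 6.4]
gripper_width: 0.0484
```

```bash
python3 - <<'E'
from h import *
go((.4842,.0585,.1114))
E
```

```text
t 36.7 pos [0.484  0.0584 0.1115] xang -0.01 tilt z [-7.e-04 -7.e-04 -1.e+00] w 0.0484 F [-2.6 -0.6  6.4] -> linear [ 0.02 -0.01  0.01] yaw -0.0
```

Seated. Release, rise and back away to the middle.

Request:
drive_tool([
  {"linear":[0,0,0],"yaw":0,"gripper":0.8},
  {"linear":[0,0,0],"yaw":0,"gripper":0.8},
  {"linear":[0,0,0],"yaw":0,"gripper":0.8},
  {"linear":[0,0,-0.5],"yaw":0,"gripper":0.8},
  {"linear":[0,0,-2],"yaw":0,"gripper":0.8},
  {"linear":[0,0,-4],"yaw":0,"gripper":0.8},
  {"linear":[0,0,-6],"yaw":0,"gripper":0.8},
  {"linear":[0,0,-8],"yaw":0,"gripper":0.8},
])

```text
t: 37.37
ee_pos: [0.484, 0.0586, 0.1919]
orientation: [3.142, 0.0, -0.0]
ft_force: [-0.2, 0.9, -0.3]
gripper_width: 0.0681
```

Request:
drive_tool([
  {"linear":[0,1,-1],"yaw":0,"gripper":0.8},
  {"linear":[0,4,-1],"yaw":0,"gripper":0.8},
  {"linear":[0,8,-1],"yaw":0,"gripper":0.8},
  {"linear":[0,12,-1],"yaw":0,"gripper":0.8},
  {"linear":[0,16,-1],"yaw":0,"gripper":0.8},
  {"linear":[0,19,-1],"yaw":0,"gripper":0.8},
  {"linear":[0,20,-1],"yaw":0,"gripper":0.8},
  {"linear":[0,20,-1],"yaw":0,"gripper":0.8},
])

```text
t: 38.03
ee_pos: [0.4836, -0.1449, 0.2009]
orientation: [3.141, -0.01, -0.0]
ft_force: [-0.3, -0.1, 0.1]
gripper_width: 0.0683
```

Request:
drive_tool([
  {"linear":[0,0,0],"yaw":0,"gripper":0.8},
  {"linear":[0,0,0],"yaw":0,"gripper":0.8},
  {"linear":[0,0,0],"yaw":0,"gripper":0.8},
  {"linear":[0,0,0],"yaw":0,"gripper":0.8},
  {"linear":[0,0,0],"yaw":0,"gripper":0.8},
  {"linear":[0,0,0],"yaw":0,"gripper":0.8},
  {"linear":[0,0,0],"yaw":0,"gripper":0.8},
  {"linear":[0,0,0],"yaw":0,"gripper":0.8},
])

```text
t: 38.7
ee_pos: [0.4841, -0.1413, 0.2009]
orientation: [3.141, 0.0, 0.0]
ft_force: [-0.8, 0.1, 0.4]
gripper_width: 0.0683
```

```bash
python3 - <<'E'
from h import *
go((.4842,.0585,.1114))
c=imaging.read_camera("scene"); S=cloud(c); T=cloud(imaging.read_camera("top"))
for n,C in (("top",T),("scene",S)):
    print(n,"red",np.round(meas(C,(.483,.06),.22,lo=.15),1),"blue",np.round(meas(C,(.521,-.3536),.17,lo=.1),1))
    for q,z in (("multimeter",.06),("side_cutters",.03),("red_screwdriver",.04)):
        d=masks_of(n,q)
        if d: P=C[d[0]["mask"]];P=P[~np.isnan(P[:,0])];print(q,np.median(P,0).round(3))
cv2.imwrite("pics/s5.png",cv2.resize(c["color"][100:350,110:390,::-1],(670,600),interpolation=cv2.INTER_CUBIC))
E
```

```text
t 38.7 pos [ 0.4841 -0.1413  0.2009] xang 0.01 tilt z [ 0.e+00 -1.e-04 -1.e+00] w 0.0683 F [-0.8  0.1  0.4] -> linear [ 1.000e-02 -1.998e+01  8.950e+00] yaw 0.0
top red [190.1 482.5  56.9  18.2 482.2  57.2  24.3] blue [ 146.   519.6 -354.7   20.9  520.6 -354.    24. ]
multimeter [0.741 0.06  0.036]
side_cutters [ 0.712 -0.308  0.012]
red_screwdriver [0.479 0.052 0.185]
scene red [189.5 479.1  58.7  19.3 479.6  59.3  23.6] blue [ 146.1  519.2 -351.6   17.7  517.6 -351.2   23.8]
multimeter [0.728 0.08  0.036]
side_cutters [ 0.707 -0.306  0.011]
red_screwdriver [ 0.348 -0.075  0.024]
```

View pics/s5.png

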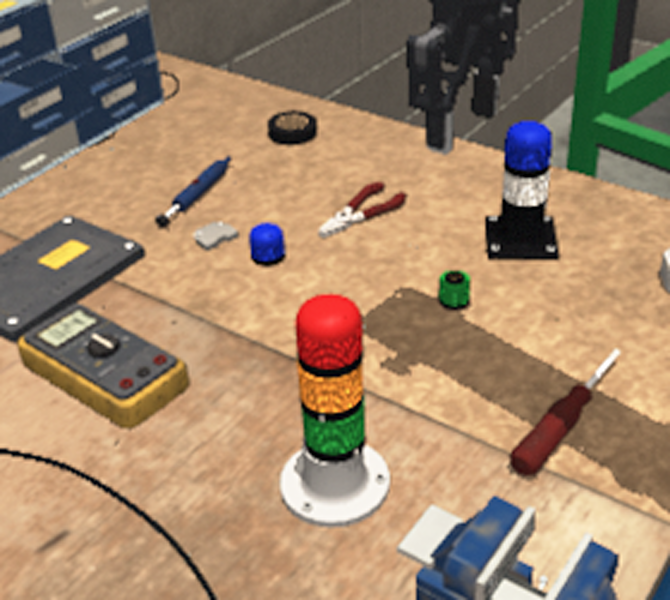

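```bash
python3 -c "
from plant import r
print(r.job_done())"
```

```text
the job is handed in; nothing more can be done
None
```

Both lights are assembled and the job was handed in at about 39 s. The grey foot carries green, amber and the red dome; the black foot carries white and the blue dome.

**Seating:** From the top and scene cameras, the red dome's top is at about 188 mm and the blue's at about 144 mm. Those are the fully seated heights, after taking off the roughly 2 mm that these cameras read high. Each module's last press down stopped at its expected height with no more than about 10 N. The last scene picture shows both stacks upright and the gripper open and clear.

**Other items:** The multimeter, side cutters and red screwdriver are where they lay, and the small look-alikes were not used.

**What went wrong or disagreed:**
- **Fingertips:** They really sat about 37 mm behind the reported tool point. So my first grasps were too high: one squeezed the white module's top, and one let go of the blue dome without moving it. I corrected the grasp height after seeing this in the images.
- **White module:** It was placed with a shallow rim grip but measured fully seated.
- **Network error:** In the last top picture, the network reported the red dome as the screwdriver. The scene picture shows the screwdriver unmoved.

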